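# Unjam the solder-reel feeder and put the reels away

### The job

The solder-reel feeder is jammed: two reels have wedged side by side in its throat. Nudge one of them back up the slope so that the reels slide out through the throat into the catch tray (clear it again if it jams again; do not lift any reel out over the hopper), then stand every coloured or white reel that is there, also any left standing about on the bench, flat in the storage slot of its own colour. Leave the black reel, the screwdriver, the flux jar, the tape and the meter where they are.

Things in the scene. Friction and masses are not known exactly. Their poses are not given: they have to be found in the camera images.
- feeder: Fixed open-topped gravity feeder for reels: blue hopper, narrow opening (throat) between two yellow guide plates, catch tray below. Origin: at bench height under the middle of the throat. z up; +x horizontally, up the slope into the hopper (reels come out towards -x); y across. Hopper floor and walls rise 18 degrees towards +x, back wall at x = 228 mm. 136 mm wide inside.
- throat (a point): Middle of the throat line on the sloping floor, 22 mm above the bench; axes as the feeder's. Throat 90 mm wide (y = -45 to 45). From its edges the guide plates run back and outwards to the side walls, 55 degrees off x. Plates and hopper walls stand 34 mm above the floor. The polished floor (friction 0.12) goes on down at 18 degrees to the tray; reels slide down it on their own.
- jam (a point): Point midway between the centres of the two wedged reels as they start, 20 mm up from the throat (feeder x); their centres lie 30 mm to either side of it in y, and they press on each other and on a guide plate each. The jam breaks when one of them is pushed some 40 to 55 mm back up the slope from the tray side (1 to 3 N) and let go. Reels behind follow and may jam again, also after one is taken away.
- tray (a point): Centre of the level catch-tray floor, 6 mm above the bench; axes as the feeder's. A lane 90 mm wide (y = -45 to +45) runs from the throat to the end wall; it is level from x = +72 mm (foot of the slope) to x = -72 mm (end wall, 20 mm above the floor). The lane's side walls stand 10 mm above its floor. Reels come to rest in it in a row, the last ones leaning on the slope.
- red (a point): Centre (half-way up) of the red solder reel: a plain drum 60 mm in diameter and 40 mm tall with red flanges and silver wire, about 0.2 kg, +z of the reel out of its top face. Starts in the feeder's hopper, one of the two reels wedged side by side in the throat (with blue; which side varies). It stands on its flat face there and slides on it; when it stands on the level its centre is 20 mm above what it stands on.
- blue (a point): Centre (half-way up) of the blue solder reel: a plain drum 60 mm in diameter and 40 mm tall with blue flanges and silver wire, about 0.2 kg, +z of the reel out of its top face. Starts in the feeder's hopper, the other one of the two wedged in the throat. It stands on its flat face there and slides on it; when it stands on the level its centre is 20 mm above what it stands on.
- yellow (a point): Centre (half-way up) of the yellow solder reel: a plain drum 60 mm in diameter and 40 mm tall with yellow flanges and silver wire, about 0.2 kg, +z of the reel out of its top face. Starts in the feeder's hopper, behind the wedged pair; not present in every run. It stands on its flat face there and slides on it; when it stands on the level its centre is 20 mm above what it stands on.
- green (a point): Centre (half-way up) of the green solder reel: a plain drum 60 mm in diameter and 40 mm tall with green flanges and silver wire, about 0.2 kg, +z of the reel out of its top face. Starts in the feeder's hopper, behind the wedged pair; not present in every run. It stands on its flat face there and slides on it; when it stands on the level its centre is 20 mm above what it stands on.
- violet (a point): Centre (half-way up) of the violet solder reel: a plain drum 60 mm in diameter and 40 mm tall with violet flanges and silver wire, about 0.2 kg, +z of the reel out of its top face. Starts in the feeder's hopper, behind the wedged pair; not present in every run. It stands on its flat face there and slides on it; when it stands on the level its centre is 20 mm above what it stands on.
- white (a point): Centre (half-way up) of the white solder reel: a plain drum 60 mm in diameter and 40 mm tall with white flanges and silver wire, about 0.2 kg, +z of the reel out of its top face. Starts upright on the 3 mm thick dark green rubber mat between the feeder and the storage board; not present in every run.
- orange (a point): Centre (half-way up) of the orange solder reel: a plain drum 60 mm in diameter and 40 mm tall with orange flanges and silver wire, about 0.2 kg, +z of the reel out of its top face. Starts upright on the 3 mm thick dark green rubber mat between the feeder and the storage board; not present in every run.
- black (a point): Centre (half-way up) of the black solder reel: a plain drum 60 mm in diameter and 40 mm tall with black flanges and silver wire, about 0.2 kg, +z of the reel out of its top face. It already stands in its own slot and is to be left there.
- bay_red (a point): Centre of the floor of the storage slot with the red label (red floor patch and red rim), one of eight on a grey board. Slot: shallow square tray, 74 mm wide inside, rim 8 mm above its floor and 6 mm thick; its floor lies 10 mm above the bench. Slots stand 100 mm apart in two rows of four, in varying order; axes: x and y along the board's edges, z up.
- bay_blue (a point): Centre of the floor of the storage slot with the blue label (blue floor patch and blue rim), one of eight on a grey board. Slot: shallow square tray, 74 mm wide inside, rim 8 mm above its floor and 6 mm thick; its floor lies 10 mm above the bench. Slots stand 100 mm apart in two rows of four, in varying order; axes: x and y along the board's edges, z up.
- bay_yellow (a point): Centre of the floor of the storage slot with the yellow label (yellow floor patch and yellow rim), one of eight on a grey board. Slot: shallow square tray, 74 mm wide inside, rim 8 mm above its floor and 6 mm thick; its floor lies 10 mm above the bench. Slots stand 100 mm apart in two rows of four, in varying order; axes: x and y along the board's edges, z up.
- bay_green (a point): Centre of the floor of the storage slot with the green label (green floor patch and green rim), one of eight on a grey board. Slot: shallow square tray, 74 mm wide inside, rim 8 mm above its floor and 6 mm thick; its floor lies 10 mm above the bench. Slots stand 100 mm apart in two rows of four, in varying order; axes: x and y along the board's edges, z up.
- bay_white (a point): Centre of the floor of the storage slot with the white label (white floor patch and white rim), one of eight on a grey board. Slot: shallow square tray, 74 mm wide inside, rim 8 mm above its floor and 6 mm thick; its floor lies 10 mm above the bench. Slots stand 100 mm apart in two rows of four, in varying order; axes: x and y along the board's edges, z up.
- bay_orange (a point): Centre of the floor of the storage slot with the orange label (orange floor patch and orange rim), one of eight on a grey board. Slot: shallow square tray, 74 mm wide inside, rim 8 mm above its floor and 6 mm thick; its floor lies 10 mm above the bench. Slots stand 100 mm apart in two rows of four, in varying order; axes: x and y along the board's edges, z up.
- bay_violet (a point): Centre of the floor of the storage slot with the violet label (violet floor patch and violet rim), one of eight on a grey board. Slot: shallow square tray, 74 mm wide inside, rim 8 mm above its floor and 6 mm thick; its floor lies 10 mm above the bench. Slots stand 100 mm apart in two rows of four, in varying order; axes: x and y along the board's edges, z up.
- bay_black (a point): Centre of the floor of the storage slot with the black label (black floor patch and black rim), one of eight on a grey board. Slot: shallow square tray, 74 mm wide inside, rim 8 mm above its floor and 6 mm thick; its floor lies 10 mm above the bench. Slots stand 100 mm apart in two rows of four, in varying order; axes: x and y along the board's edges, z up.
- driver: Yellow screwdriver about 200 mm long, lying on the bench beyond the feeder; bystander. Origin on its underside.
- jar: Small amber flux jar, 52 mm across and 65 mm tall; bystander. Origin under its centre.
- tape: Roll of blue tape, 90 mm across, 24 mm tall; bystander, lying flat. Origin under its centre.
- meter: Yellow multimeter, 150 x 78 mm, 34 mm thick; bystander, lying flat. Origin under its centre.
Things that resemble listed ones, but are neither listed nor needed, are in the scene too. There is more than one size of the part that bears yellow; the job needs the larger.

How it is judged:
On the way:
1. the jam is broken: one of the two wedged reels (red or blue) has come out through the throat, its centre 20 mm or more past the throat line (x of any of red, blue in the frame of feeder below -0.02 m), for 0.1 s.
At the end, for the whole second after the job is handed in: Every red, blue, yellow, green, white, orange and violet reel present stands flat (within 7 degrees) and still on the floor of the slot of its own colour, its centre within 15 mm of the slot's centre (horizontal distance between red and bay_red below 0.015 m and z of red in the frame of bay_red below 0.026 m and angle between the z axis of red and the z axis of bay_red, either way round below 0.12 rad and linear speed of each of red_reel, blue_reel, yellow_reel, green_reel, white_reel, orange_reel, violet_reel below 0.03 m/s and horizontal distance between blue and bay_blue below 0.015 m and z of blue in the frame of bay_blue below 0.026 m and angle between the z axis of blue and the z axis of bay_blue, either way round below 0.12 rad and horizontal distance between yellow and bay_yellow below 0.015 m and z of yellow in the frame of bay_yellow below 0.026 m and angle between the z axis of yellow and the z axis of bay_yellow, either way round below 0.12 rad and horizontal distance between green and bay_green below 0.015 m and z of green in the frame of bay_green below 0.026 m and angle between the z axis of green and the z axis of bay_green, either way round below 0.12 rad and horizontal distance between white and bay_white below 0.015 m and z of white in the frame of bay_white below 0.026 m and angle between the z axis of white and the z axis of bay_white, either way round below 0.12 rad and horizontal distance between orange and bay_orange below 0.015 m and z of orange in the frame of bay_orange below 0.026 m and angle between the z axis of orange and the z axis of bay_orange, either way round below 0.12 rad and horizontal distance between violet and bay_violet below 0.015 m and z of violet in the frame of bay_violet below 0.026 m and angle between the z axis of violet and the z axis of bay_violet, either way round below 0.12 rad); the robot touches nothing.
It fails at once if a reel is lifted 30 mm or more off the hopper floor while still over the hopper (reels must leave through the throat) ((x of red in the frame of feeder between 0 and 0.05 m and y of red in the frame of feeder between -0.08 and 0.08 m and z of red in the frame of feeder above 0.092 m) or (x of red in the frame of feeder between 0.05 and 0.11 m and y of red in the frame of feeder between -0.08 and 0.08 m and z of red in the frame of feeder above 0.112 m) or (x of red in the frame of feeder between 0.11 and 0.17 m and y of red in the frame of feeder between -0.08 and 0.08 m and z of red in the frame of feeder above 0.142 m) or (x of red in the frame of feeder between 0.17 and 0.26 m and y of red in the frame of feeder between -0.08 and 0.08 m and z of red in the frame of feeder above 0.165 m) or (x of blue in the frame of feeder between 0 and 0.05 m and y of blue in the frame of feeder between -0.08 and 0.08 m and z of blue in the frame of feeder above 0.092 m) or (x of blue in the frame of feeder between 0.05 and 0.11 m and y of blue in the frame of feeder between -0.08 and 0.08 m and z of blue in the frame of feeder above 0.112 m) or (x of blue in the frame of feeder between 0.11 and 0.17 m and y of blue in the frame of feeder between -0.08 and 0.08 m and z of blue in the frame of feeder above 0.142 m) or (x of blue in the frame of feeder between 0.17 and 0.26 m and y of blue in the frame of feeder between -0.08 and 0.08 m and z of blue in the frame of feeder above 0.165 m) or (x of yellow in the frame of feeder between 0 and 0.05 m and y of yellow in the frame of feeder between -0.08 and 0.08 m and z of yellow in the frame of feeder above 0.092 m) or (x of yellow in the frame of feeder between 0.05 and 0.11 m and y of yellow in the frame of feeder between -0.08 and 0.08 m and z of yellow in the frame of feeder above 0.112 m) or (x of yellow in the frame of feeder between 0.11 and 0.17 m and y of yellow in the frame of feeder between -0.08 and 0.08 m and z of yellow in the frame of feeder above 0.142 m) or (x of yellow in the frame of feeder between 0.17 and 0.26 m and y of yellow in the frame of feeder between -0.08 and 0.08 m and z of yellow in the frame of feeder above 0.165 m) or (x of green in the frame of feeder between 0 and 0.05 m and y of green in the frame of feeder between -0.08 and 0.08 m and z of green in the frame of feeder above 0.092 m) or (x of green in the frame of feeder between 0.05 and 0.11 m and y of green in the frame of feeder between -0.08 and 0.08 m and z of green in the frame of feeder above 0.112 m) or (x of green in the frame of feeder between 0.11 and 0.17 m and y of green in the frame of feeder between -0.08 and 0.08 m and z of green in the frame of feeder above 0.142 m) or (x of green in the frame of feeder between 0.17 and 0.26 m and y of green in the frame of feeder between -0.08 and 0.08 m and z of green in the frame of feeder above 0.165 m) or (x of violet in the frame of feeder between 0 and 0.05 m and y of violet in the frame of feeder between -0.08 and 0.08 m and z of violet in the frame of feeder above 0.092 m) or (x of violet in the frame of feeder between 0.05 and 0.11 m and y of violet in the frame of feeder between -0.08 and 0.08 m and z of violet in the frame of feeder above 0.112 m) or (x of violet in the frame of feeder between 0.11 and 0.17 m and y of violet in the frame of feeder between -0.08 and 0.08 m and z of violet in the frame of feeder above 0.142 m) or (x of violet in the frame of feeder between 0.17 and 0.26 m and y of violet in the frame of feeder between -0.08 and 0.08 m and z of violet in the frame of feeder above 0.165 m)).
It fails at once if the black reel, screwdriver, flux jar, tape or meter is moved more than 30 mm (distance of any of driver, jar, tape, meter, black from where it was at the start of the episode above 0.03 m).
Of yellow_reel, green_reel, violet_reel, white_reel, orange_reel only 3 to 5 are there at a start; the rules pass over those that are not, and their reading is None.
At some moment in a run one of white_reel, orange_reel may be knocked a few centimetres aside while the robot is not near it.
Once in a run the grip may slacken for a moment while it holds something.
It also fails if it takes over 210 s, if anything falls off the work surface, if the arm or the gripper's body presses on something with over 40 N, if the wrist force passes 120 N, or if a joint passes its speed limit or range.

### The arm

A 6-joint arm with a two-finger parallel gripper is mounted at the origin on the work surface. World frame = base frame: x ahead of the robot, y to its left, z up, the work surface at z = 0. Lengths are in m, angles in rad, forces in N, time in s.
With the tool pointing down it reaches from about 0.25 to 0.775 m from the base axis. Payload 4 kg.
Tool frame: the origin (TCP) lies midway between the tips of the shut fingers; the grasp point (between the pads) lies 19 mm behind it; z points along the fingers, y is the line along which they close (so a half turn about z gives the same grasp; the last joint's range is limited). The gripper opens to 94 mm and grips with 3 to 60 N. Pads are 16 mm wide; open, the fingers measure 119 mm over their backs; the gripper's body (75 mm by 177 mm) begins 78 mm behind the grasp point.
Start: joints at [-0.103, 0.087, 1.371, -0, 1.684, -0.103], TCP at [0.55, -0, 0.206] pointing down, gripper open.
Joint ranges: [-3.1, 3.1], [-0.76, 2.03], [0.27, 2.55], [-1.08, 4.22], [0.17, 2.65], [-2.57, 2.57]. Speed limits (rad/s): [2.79, 2.79, 3.14, 3.14, 3.14, 3.14].

### API

Orientations are given as [roll, pitch, yaw] about the fixed x, y, z axes, in that order (R = Rz(yaw) Ry(pitch) Rx(roll)).
In Python, from bench import get_obs, snapshot, close_job gives the robot as it stands. The module is installed in compiled form; this text tells all that it offers.
- The arm moves only by the tool drive_tool, never from a script. Its argument "commands" is a list of rows, each a list of 6 numbers: the shift along the tool's x, y, z in units of 0.04 m (1.0 is 0.04 m), then the turn, a rotation vector about the tool's x, y, z in units of 0.1 rad (1.0 is 0.1 rad). In form: [[dx, dy, dz, wx, wy, wz], ...]. A call has 1 to 20 rows; each row shifts and turns the commanded pose from where the row before left it, along the tool's axes as they then stand; what a row does not reach is not made up. A row lasts 1/8 s, in which the tool goes at most 62.5 mm and 10.7 degrees, less where a joint would pass 70% of its speed; a pose out of reach is approached as far as the arm can. A call with a number of a shift or a turn outside -1 to 1 is refused whole. A call with a gripper value outside its range is refused whole. "gripper" is the closure, from 0 (fully open) to 1 (shut), set as the call begins (left out, the last holds). The fingers move at their own pace and stop on an object; the grip force is fixed at half the most. Time passes only in rows, so rows that do not move let the fingers close. It gives the time, the measured TCP pose, the force, the opening and the grip force at its end, in the units of the state.
- get_obs(): the state, without advancing time (a new reading comes with each control period).
- snapshot(name): name is "scene" or "side" or "wrist"; returns a dict with "image" (480x640x3 uint8, blue, green, red), "range_z" (480x640 float32, m along the optical axis (not along the pixel's ray), 0 where there is no reading), "fx", "fy", "cx", "cy" (pixels), "rvec" (rotation vector, rad) and "tvec" (3), from world to camera coordinates, as OpenCV has them. Camera axes: x right, y down, z forward; pixel columns grow to the right and rows downward; lengths in m; the calibration is good to about 2 mm. A picture is of the moment at which its call begins.
- close_job(): hands the job in; it is judged then, once.
The state is a dict: "time": time; "joint_positions": joint angles; "qvel": joint speeds; "joint_torque": joint torques, N m; "tool_pos": TCP position; "ee_rot": TCP orientation; "wrist_force": force on the tool from outside, world axes, zero at the start; "wrist_torque": the same for the moment, N m; "width": finger opening in m; "finger_force": force on a finger pad.
Only numpy, scipy, OpenCV 4.12 (cv2) and the standard library are available. Lean on these libraries where they do the work, as an engineer would, in place of code of your own. Each camera call takes 0.05 s, during which the arm holds its last target. There are 200 camera calls.

## Working session

There is one attempt and no reset: what is moved stays moved. The work goes in short steps, Python scripts to look and compute and a tool call to move; the robot and the scene stay as the last step left them, time stands still between calls to the robot, and variables do not carry over. Pictures are saved under pics/ and viewed, at most 14 in all, crops included, and the job is handed in when it is done.

Besides the shell and the picture viewer there is one more tool, called by a JSON object that holds its "api" and its "payload". drive_tool: Moves the arm, as the interface text tells. Its arguments: {"type":"object","properties":{"commands":{"type":"array"},"gripper":{"type":"number"}},"required":["commands"]}

```bash
mkdir -p pics
cat > h.py <<'E'
import numpy as np, cv2
from bench import get_obs, snapshot
def cam(n):
    s=snapshot(n); R,_=cv2.Rodrigues(np.array(s["rvec"],float)); s["R"]=R; s["t"]=np.array(s["tvec"],float).ravel(); s["C"]=-R.T@s["t"]; return s
def ray(s,u,v,z):
    d=s["R"].T@np.array([(u-s["cx"])/s["fx"],(v-s["cy"])/s["fy"],1.]); return s["C"]+d*(z-s["C"][2])/d[2]
def cloud(s):
    v,u=np.mgrid[0:480,0:640]; Z=s["range_z"]
    P=np.stack([(u-s["cx"])/s["fx"]*Z,(v-s["cy"])/s["fy"]*Z,Z],-1)
    W=(P-s["t"])@s["R"]; W[Z<=0]=np.nan; return W
def proj(s,p):
    q=s["R"]@np.asarray(p,float)+s["t"]; return q[0]/q[2]*s["fx"]+s["cx"],q[1]/q[2]*s["fy"]+s["cy"]
E
python3 - <<'E'
from h import *
for n in("scene","side"):
    s=cam(n); cv2.imwrite(f"pics/{n}0.png",s["image"]); print(n,s["C"],s["R"].round(3).tolist(),s["fx"])
o=get_obs(); print(o)
E
```

```text
scene [0.89348486 0.513385   1.00832811] [[-0.842, 0.54, 0.003], [0.443, 0.694, -0.568], [-0.308, -0.477, -0.823]] 474.6742091775421
side [-0.25319356 -0.8889457   0.81816564] [[0.75, -0.661, 0.016], [-0.336, -0.401, -0.852], [0.57, 0.634, -0.523]] 531.9528171843364
{'time': 0.1, 'joint_positions': array([-1.03089794e-01,  8.78847199e-02,  1.37207816e+00, -8.60275272e-06,
        1.68363133e+00, -1.03120851e-01]), 'qvel': array([ 0.00044457, -0.00090086, -0.00236485, -0.00057311,  0.00145585,
       -0.00226978]), 'joint_torque': array([ 2.25695316e-03, -3.41256917e+01, -3.03301656e+01,  7.19034858e-02,
        3.05556308e-02, -9.49158243e-05]), 'tool_pos': array([5.49501525e-01, 4.95511906e-05, 2.04431927e-01]), 'ee_rot': array([-3.13960085e+00, -1.97531674e-04,  1.57082623e+00]), 'wrist_force': array([-0.23141814,  0.20088237, -0.07305572]), 'wrist_torque': array([-0.03857268,  0.00763658,  0.00400007]), 'finger_force': 0.0, 'width': 0.09392233275749194}
```

View pics/scene0.png

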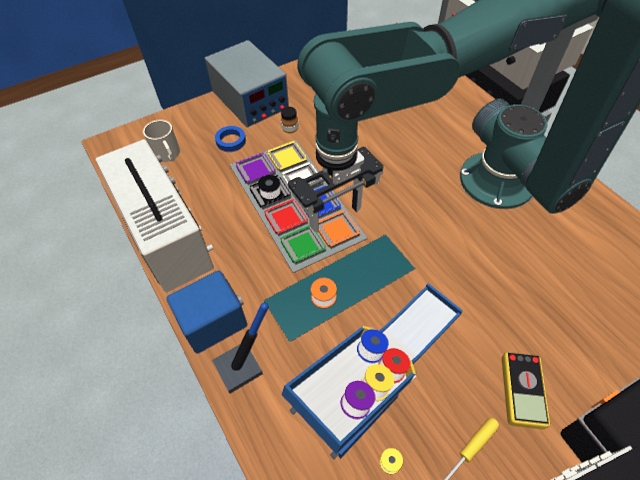

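View pics/side0.png

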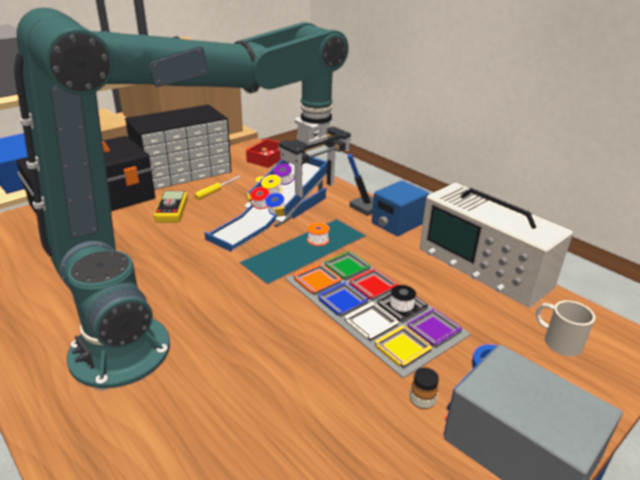

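Scene view: the hopper holds blue (373,345), red (396,361), yellow (379,378) and violet (358,398). Orange is on the mat at (323,292). There is no green or white reel. Two things could be the yellow reel, (379,378) in the hopper and (391,460) on the bench. The hopper one fits because it is larger and listed as starting in the hopper. I'll measure both and confirm with a crop.

```bash
cat >> h.py <<'E'
RNG={"red":[(0,5),(175,180)],"orange":[(8,16)],"yellow":[(22,32)],"green":[(45,75)],"blue":[(105,121)],"violet":[(132,152)]}
def cmask(s,c,smin=130,vmin=60):
    h=cv2.cvtColor(s["image"],cv2.COLOR_BGR2HSV); m=np.zeros((480,640),np.uint8)
    for a,b in RNG[c]: m|=cv2.inRange(h,(a,smin,vmin),(b,255,255))
    return m
def blobs(s,c,amin=60,**k):
    n,l,st,ce=cv2.connectedComponentsWithStats(cmask(s,c,**k))
    return [(l==i,st[i],ce[i]) for i in range(1,n) if st[i][4]>=amin]
E
python3 - <<'E'
from h import *
for n in("scene","side"):
    s=cam(n); W=cloud(s); print(n)
    for c in RNG:
        for m,st,ce in blobs(s,c):
            w=W[m]; w=w[~np.isnan(w[:,0])]
            if len(w)==0: continue
            md=np.median(w,0)
            if 0.1<md[0]<1.1 and abs(md[1])<0.8 and md[2]<0.25: print(c,ce.round(0),st.tolist(),md.round(3),"zsd",w[:,2].std().round(4),"ray@.01",ray(s,*ce,.01).round(4)[:2])
s=cam("scene")
im=cv2.resize(s["image"][270:480,270:480],None,fx=2.8,fy=2.8,interpolation=cv2.INTER_CUBIC); cv2.imwrite("pics/feed.png",im)
E
```

```text
scene
red [279. 205.] [265, 199, 29, 13, 64] [ 0.572 -0.239  0.018] zsd 0.0044 ray@.01 [ 0.5692 -0.2446]
red [285. 219.] [265, 206, 43, 28, 537] [ 0.577 -0.193  0.011] zsd 0.0035 ray@.01 [ 0.5775 -0.1939]
red [396. 360.] [383, 348, 27, 26, 470] [0.587 0.289 0.069] zsd 0.006 ray@.01 [0.5668 0.2745]
orange [413. 294.] [82, 60, 558, 420, 102724] [ 0.395  0.207 -0.   ] zsd 0.0128 ray@.01 [0.4326 0.1659]
orange [230. 138.] [222, 135, 17, 7, 82] [ 0.563 -0.562 -0.001] zsd 0.0019 ray@.01 [ 0.5663 -0.5504]
orange [343. 186.] [334, 180, 19, 13, 85] [ 0.386 -0.212  0.   ] zsd 0.1304 ray@.01 [ 0.3855 -0.207 ]
orange [331. 216.] [318, 210, 26, 13, 63] [ 0.474 -0.132  0.017] zsd 0.0394 ray@.01 [ 0.472  -0.1368]
orange [338. 231.] [319, 213, 41, 34, 599] [ 0.482 -0.086  0.011] zsd 0.0037 ray@.01 [ 0.4819 -0.0865]
orange [324. 291.] [311, 278, 26, 30, 484] [0.616 0.057 0.042] zsd 0.0126 ray@.01 [0.6075 0.0429]
yellow [286. 156.] [268, 141, 39, 29, 484] [ 0.462 -0.391  0.011] zsd 0.0043 ray@.01 [ 0.4617 -0.3935]
yellow [518. 397.] [502, 353, 48, 76, 773] [0.414 0.478 0.03 ] zsd 0.0067 ray@.01 [0.400
[... 3277 characters left out ...]
376 0.2293]
blue [274. 200.] [266, 193, 18, 14, 160] [0.592 0.223 0.069] zsd 0.005 ray@.01 [0.66   0.3135]
blue [292. 203.] [286, 196, 14, 17, 93] [0.633 0.194 0.056] zsd 0.0088 ray@.01 [0.6882 0.2592]
blue [231. 237.] [206, 215, 69, 35, 209] [0.388 0.2   0.015] zsd 0.0056 ray@.01 [0.4267 0.2123]
blue [344. 300.] [327, 290, 40, 23, 431] [ 0.472 -0.199  0.012] zsd 0.0032 ray@.01 [ 0.4747 -0.1974]
blue [482. 353.] [473, 345, 23, 23, 231] [ 0.558 -0.519  0.024] zsd 0.0354 ray@.01 [ 0.5742 -0.5138]
violet [282. 169.] [273, 163, 18, 13, 148] [0.694 0.315 0.106] zsd 0.0052 ray@.01 [0.822  0.4766]
violet [436. 329.] [417, 317, 44, 27, 504] [ 0.558 -0.405  0.012] zsd 0.0031 ray@.01 [ 0.5604 -0.4039]
```

View pics/feed.png

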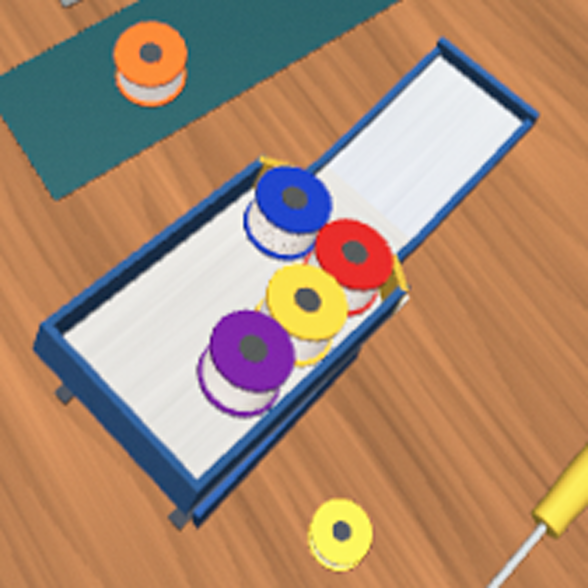

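The crop shows the hopper yellow at about 78 px across and the bench yellow at about 62 px, so the hopper one is the larger reel and the one to use. Next I'll get the feeder frame and reel positions.

```bash
cat >> h.py <<'E'
def reels(s,cols,xr,yr,zr):
    W=cloud(s); out={}
    for c in cols:
        k=(cmask(s,c,110,50)>0)&(W[...,0]>xr[0])&(W[...,0]<xr[1])&(W[...,1]>yr[0])&(W[...,1]<yr[1])&(W[...,2]>zr[0])&(W[...,2]<zr[1])
        n,l,st,ce=cv2.connectedComponentsWithStats(k.astype(np.uint8))
        if n<2: continue
        i=1+st[1:,4].argmax()
        if st[i,4]<40: continue
        w=W[l==i]; zt=np.percentile(w[:,2],98); out[c]=(w,st[i,4],ce[i],zt)
    return out
E
python3 - <<'E'
from h import *
s=cam("scene"); W=cloud(s); h=cv2.cvtColor(s["image"],cv2.COLOR_BGR2HSV)
k=(h[...,1]<60)&(h[...,2]>130)&(abs(W[...,2]-.006)<.004)&(W[...,0]>.3)&(W[...,0]<.65)&(W[...,1]>.1)&(W[...,1]<.4)
p=W[k][:,:2].astype(np.float32); print(len(p),W[k][:,2].mean()); r=cv2.minAreaRect(p); print(r,cv2.boxPoints(r))
k2=(h[...,1]<60)&(h[...,2]>120)&(W[...,2]>.012)&(W[...,2]<.09)&(W[...,0]>.45)&(W[...,0]<.85)&(W[...,1]>.15)&(W[...,1]<.42)
w=W[k2]
# robust plane
for _ in range(6):
    A=np.c_[w[:,:2],np.ones(len(w))]; c,*_=np.linalg.lstsq(A,w[:,2],rcond=None); e=abs(A@c-w[:,2]); w=w[e<max(.003,1.5*np.median(e))]
print("plane",c,len(w),"slope",np.degrees(np.arctan(np.hypot(*c[:2]))),"yaw",np.arctan2(c[1],c[0]))
# reel tops: plane offset 40mm along normal
n=np.array([-c[0],-c[1],1]);n/=np.linalg.norm(n)
for col in("red","blue","yellow","violet"):
    d=(W@n-c[2]*n[2]); m=(cmask(s,col,110,50)>0)&(abs(d-.04)<.006)&(W[...,0]>.5)&(W[...,0]<.8)&(W[...,1]>.19)&(W[...,1]<.36)
    q=W[m]; (ctr,rad)=cv2.minEnclosingCircle(q[:,:2].astype(np.float32)); print(col,len(q),q.mean(0).round(4),np.round(ctr,4),round(rad,4),"bottomcenter",(q.mean(0)-.02*n).round(4))
E
```

```text
2350 0.005791030817605705
((0.4963842034339905, 0.22804588079452515), (0.23101016879081726, 0.1232050284743309), 0.6094782948493958) [[0.3802304  0.28841624]
 [0.38154092 0.1652182 ]
 [0.612538   0.16767552]
 [0.6112275  0.29087356]]
plane [ 0.29900982  0.07507567 -0.16708161] 2517 slope 17.134050231130697 yaw 0.24599575646256885
red 465 [0.5859 0.2888 0.0688] [0.5857 0.2881] 0.0299 bottomcenter [0.5916 0.2902 0.0496]
blue 700 [0.6548 0.244  0.0856] [0.6823 0.2809] 0.1287 bottomcenter [0.6605 0.2454 0.0664]
yellow 527 [0.641  0.3026 0.087 ] [0.6213 0.2599] 0.0744 bottomcenter [0.6467 0.304  0.0679]
violet 599 [0.697  0.3142 0.1057] [0.6567 0.2917] 0.0738 bottomcenter [0.7027 0.3156 0.0865]
```

Run:
```python
from h import *
s=cam("scene"); W=cloud(s); h=cv2.cvtColor(s["image"],cv2.COLOR_BGR2HSV)
hm=(h[...,1]<60)&(h[...,2]>130)
k=(hm&(W[...,2]<.0085)&(W[...,2]>.002)&(W[...,0]>.3)&(W[...,0]<.62)&(W[...,1]>.15)&(W[...,1]<.32)).astype(np.uint8)
n,l,st,ce=cv2.connectedComponentsWithStats(k); i=1+st[1:,4].argmax(); m=l==i
v,u=np.nonzero(m); P=np.array([ray(s,a,b,.006)[:2] for a,b in zip(u,v)])
r=cv2.minAreaRect(P.astype(np.float32)); print("level",st[i],np.round(r[0],4),np.round(r[1],4),r[2]); print(cv2.boxPoints(r).round(4))
# blue walls of tray tops
b=(cmask(s,"blue")>0)&(W[...,2]>.013)&(W[...,2]<.03)&(W[...,0]>.3)&(W[...,0]<.56)&(W[...,1]>.12)&(W[...,1]<.34)
q=W[b]; print(len(q)); r=cv2.minAreaRect(q[:,:2].astype(np.float32)); print(r,cv2.boxPoints(r).round(4))
for c in ("blue",):
    t=(cmask(s,c)>0)&(abs(W[...,0]-.595)<.05)&(abs(W[...,1]-.225)<.04)&(W[...,2]>.06); q=W[t]; print(c,len(q),q.mean(0).round(4))
    n,l,st,ce=cv2.connectedComponentsWithStats(t.astype(np.uint8)); print(st,ce.round(1))
```

```text
level [ 383  290   73   69 2138] [0.4651 0.2312] [0.16   0.0884] 11.800018310546875
[[0.3778 0.2582]
 [0.3959 0.1716]
 [0.5525 0.2043]
 [0.5344 0.2909]]
479
((0.4668525457382202, 0.23338866233825684), (0.1763351559638977, 0.10199359059333801), 11.454113960266113) [[0.3703 0.2659]
 [0.3906 0.1659]
 [0.5634 0.2009]
 [0.5431 0.3009]]
blue 482 [0.6032 0.2251 0.0689]
[[     0      0    640    480 306718]
 [   347    328     16     15     67]
 [   361    330     27     23    415]] [[319.4 239.3]
 [354.1 334.8]
 [373.9 341.2]]
```

Feeder yaw comes out at about 0.2 rad and the throat at about (0.5755, 0.2546). I'll push blue at y ≈ -30, since the hopper behind it is clear. The tool will tilt so that the fingertip presses low on the reel.

```bash
cat >> h.py <<'E'
from scipy.spatial.transform import Rotation as Ro
YAW=.203; TH=np.array([.5755,.2546,.022]); UX=np.array([np.cos(YAW),np.sin(YAW),0]); UY=np.array([-np.sin(YAW),np.cos(YAW),0])
def F(x,y,z): return np.array([TH[0],TH[1],0])+x*UX+y*UY+np.array([0,0,z])   # feeder->world
def toF(p): d=np.asarray(p)-[TH[0],TH[1],0]; return np.array([d@UX,d@UY,d[2]])
def Rt(yaw,tilt=0): # tool down, tool y along world angle yaw; tilt: tips swing towards +tool-y
    return (Ro.from_euler("xyz",[np.pi,0,yaw+np.pi/2])*Ro.from_rotvec([-tilt,0,0]))
def plan(p,R=None,lab=""):
    o=get_obs(); R0=Ro.from_euler("xyz",o["ee_rot"]); R=R or R0
    print(lab,"turn",((R0.inv()*R).as_rotvec()/.1).round(2),"then shift",(R.inv().apply(np.asarray(p)-o["tool_pos"])/.04).round(2)," shift-in-old",(R0.inv().apply(np.asarray(p)-o["tool_pos"])/.04).round(2))
E
python3 - <<'E'
from h import *
R=Rt(YAW,.4)
plan(F(-.055,-.028,.12),R,"above"); a=F(-.055,-.028,.12)
for q in [(-.055,-.028,.028),(-.03,-.028,.028),(.0,-.028,.038),(.028,-.028,.047)]:
    b=F(*q); print(q,(R.inv().apply(b-a)/.04).round(2)); a=b
E
```

```text
above turn [-3.99  0.41 -2.  ] then shift [ 5.41 -0.34  2.17]  shift-in-old [ 5.4  -0.56  2.13]
(-0.055, -0.028, 0.028) [-0.   -0.9   2.12]
(-0.03, -0.028, 0.028) [-0.    0.58  0.24]
(0.0, -0.028, 0.038) [0.   0.79 0.06]
(0.028, -0.028, 0.047) [0.   0.73 0.07]
```

{"api": "drive_tool", "payload": {"commands": [[0, 0, 0, -1, 0.1, -0.5], [0, 0, 0, -1, 0.1, -0.5], [0, 0, 0, -1, 0.1, -0.5], [0, 0, 0, -1, 0.1, -0.5], [0.9, -0.06, 0.36, 0, 0, 0], [0.9, -0.06, 0.36, 0, 0, 0], [0.9, -0.06, 0.36, 0, 0, 0], [0.9, -0.06, 0.36, 0, 0, 0], [0.9, -0.06, 0.36, 0, 0, 0], [0.9, -0.06, 0.36, 0, 0, 0], [0, 0, 0, 0, 0, 0], [0, 0, 0, 0, 0, 0]], "gripper": 1}}

```text
time: 1.85
tool_pos: [0.5269, 0.2153, 0.1206]
ee_rot: [2.74, 0.001, 1.774]
wrist_force: [0.5, 0.2, 0.1]
width: 0.0009
finger_force: 0.0
```

Run:
```python
from h import *
o=get_obs(); print(toF(o["tool_pos"]).round(4),o["ee_rot"].round(3),o["width"])
R=Rt(YAW,.4); plan(F(-.055,-.028,.028),R,"down")
# board with arm away
s=cam("scene"); W=cloud(s)
for c in ("red","orange","yellow","green","blue","violet"):
    k=(cmask(s,c,110,50)>0)&(W[...,0]>.4)&(W[...,0]<.65)&(W[...,1]>-.47)&(W[...,1]<-.03)
    kr=k&(abs(W[...,2]-.018)<.003); kf=k&(abs(W[...,2]-.010)<.003)
    for nm,kk,z in(("rim",kr,.018),("floor",kf,.010)):
        kk=cv2.morphologyEx(kk.astype(np.uint8),cv2.MORPH_OPEN,np.ones((2,2)))
        v,u=np.nonzero(kk); P=np.array([ray(s,a,b,z)[:2] for a,b in zip(u,v)],np.float32)
        if len(P)>20: r=cv2.minAreaRect(P); print(c,nm,len(P),np.round(r[0],4),np.round(r[1],3),round(r[2],1))
cv2.imwrite("pics/board.png",cv2.resize(s["image"][130:280,220:400],None,fx=4,fy=4))
```

```text
[-0.0555 -0.0287  0.1206] [2.740e+00 1.000e-03 1.774e+00] 0.0008539474824164504
down turn [0.02 0.01 0.  ] then shift [ 0.02 -0.89  2.14]  shift-in-old [ 0.02 -0.89  2.14]
red rim 116 [ 0.5762 -0.1937] [0.086 0.089] 85.8
red floor 311 [ 0.5735 -0.1938] [0.062 0.061] 86.7
orange rim 104 [ 0.483  -0.0874] [0.086 0.09 ] 85.6
orange floor 355 [ 0.4808 -0.0868] [0.063 0.061] 87.0
yellow rim 58 [ 0.4656 -0.3855] [0.086 0.083] 86.1
yellow floor 224 [ 0.4613 -0.3864] [0.059 0.059] 87.5
green rim 54 [ 0.5818 -0.095 ] [0.084 0.079] 85.6
green floor 374 [ 0.5804 -0.0941] [0.062 0.058] 85.8
blue rim 61 [ 0.478 -0.187] [0.085 0.087] 86.6
blue floor 282 [ 0.4732 -0.187 ] [0.062 0.059] 86.1
violet rim 44 [ 0.5594 -0.3925] [0.086 0.074] 86.7
violet floor 258 [ 0.5595 -0.3935] [0.061 0.059] 85.4
```

{"api": "drive_tool", "payload": {"commands": [[0, -0.3, 0.7, 0, 0, 0], [0, -0.3, 0.7, 0, 0, 0], [0, -0.29, 0.74, 0, 0, 0], [0, 0, 0, 0, 0, 0], [0, 0.29, 0.12, 0, 0, 0], [0, 0.29, 0.12, 0, 0, 0], [0, 0.2, 0.01, 0, 0, 0], [0, 0.2, 0.01, 0, 0, 0], [0, 0.2, 0.02, 0, 0, 0], [0, 0.2, 0.02, 0, 0, 0], [0, 0.2, 0.02, 0, 0, 0], [0, 0.2, 0.02, 0, 0, 0], [0, 0.2, 0.02, 0, 0, 0], [0, 0, 0, 0, 0, 0]]}}

```text
time: 3.65
tool_pos: [0.5985, 0.2345, 0.0423]
ee_rot: [2.752, -0.006, 1.775]
wrist_force: [-16.8, 7.0, 5.2]
width: 0.0007
finger_force: 6.8
```

```bash
cat > feed.py <<'E'
from h import *
def feed(save=None):
    s=cam("scene"); W=cloud(s)
    D=W-[TH[0],TH[1],0]; fx=D@UX; fy=D@UY
    for c in("red","blue","yellow","violet"):
        k=(cmask(s,c,110,50)>0)&(fx>-.2)&(fx<.21)&(abs(fy)<.06)&(W[...,2]>.036)
        n,l,st,ce=cv2.connectedComponentsWithStats(k.astype(np.uint8))
        for i in range(1,n):
            if st[i,4]<100: continue
            m=l==i; zt=np.percentile(W[m][:,2],95)
            print(c,st[i,4],ce[i].round(0),"top F",np.round([fx[m].mean(),fy[m].mean(),W[m][:,2].mean()],4),"slope",np.polyfit(fx[m],W[m][:,2],1)[0].round(2))
    if save: cv2.imwrite(save,cv2.resize(s["image"][250:450,270:480],None,fx=2.5,fy=2.5))
    o=get_obs(); print("t",o["time"],"tool F",toF(o["tool_pos"]).round(4),"f",o["wrist_force"].round(1),o["width"])
E
python3 -c "
from feed import *
feed('pics/f1.png')"
```

```text
red 300 [428. 315.] top F [-0.1204  0.0091  0.0486] slope 0.41
blue 438 [362. 347.] top F [ 0.0507 -0.0349  0.0796] slope 0.33
yellow 523 [369. 372.] top F [0.0811 0.0133 0.0894] slope 0.33
violet 544 [360. 397.] top F [0.1335 0.0368 0.1064] slope 0.32
t 3.7 tool F [ 0.0185 -0.0244  0.0423] f [-17.8   5.8   5.1] 0.0004144566401178572
```

Red is out in the tray. Blue is pressed back at F (51,-35) with 17 N on the wrist, so I'll withdraw and let the rest follow.

{"api": "drive_tool", "payload": {"commands": [[0, -0.5, -0.05, 0, 0, 0], [0, -0.9, 0, 0, 0, 0], [0, -0.4, -0.9, 0, 0, 0], [0, 0, -0.9, 0, 0, 0], [0, 0, -0.9, 0, 0, 0], [0, 0, 0, 0, 0, 0], [0, 0, 0, 0, 0, 0], [0, 0, 0, 0, 0, 0], [0, 0, 0, 0, 0, 0], [0, 0, 0, 0, 0, 0]]}}

```text
time: 4.95
tool_pos: [0.497, 0.2095, 0.1174]
ee_rot: [2.742, 0.001, 1.773]
wrist_force: [-0.3, -0.0, 0.7]
width: 0.0005
finger_force: 0.0
```

```bash
python3 -c "
from feed import *
feed('pics/f2.png')"
```

```text
red 439 [435. 301.] top F [-0.1599 -0.0035  0.0457] slope 0.0
blue 443 [381. 341.] top F [ 0.0069 -0.0192  0.0651] slope 0.32
yellow 442 [396. 363.] top F [0.0214 0.0362 0.0698] slope 0.34
violet 492 [378. 380.] top F [0.0796 0.0363 0.089 ] slope 0.33
t 5.0 tool F [-0.0859 -0.0283  0.1176] f [-0.1 -0.4  0.1] 0.00024467158464254387
```

View pics/f2.png

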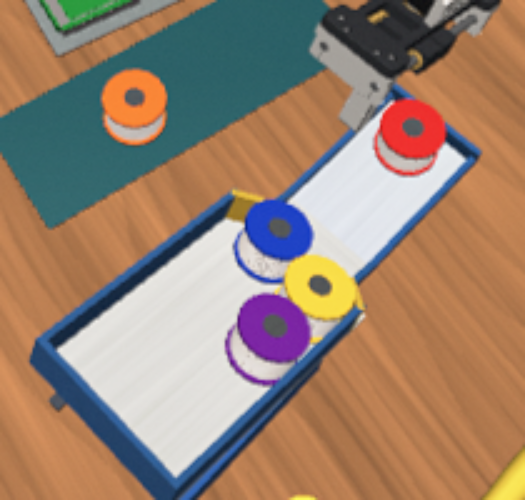

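Picture f2: red stands flat in the tray at (412,130). Blue (278,230) and yellow (320,285) have jammed again, with violet (273,327) behind yellow. I'll push blue once more.

Run:
```python
from h import *
R=Rt(YAW,.4); plan(F(-.06,-.024,.028),R)
print((R.inv().apply(F(.012,-.024,.044)-F(-.06,-.024,.028))/.04).round(2))
```

```text
turn [ 0.    0.01 -0.  ] then shift [ 0.11 -0.28  2.32]  shift-in-old [ 0.11 -0.28  2.32]
[0.   1.81 0.33]
```

{"api": "drive_tool", "payload": {"commands": [[0.04, 0.5, 0.6, 0, 0, 0], [0.04, -0.3, 0.85, 0, 0, 0], [0.03, -0.48, 0.87, 0, 0, 0], [0, 0, 0, 0, 0, 0], [0, 0.3, 0.06, 0, 0, 0], [0, 0.2, 0.04, 0, 0, 0], [0, 0.2, 0.04, 0, 0, 0], [0, 0.2, 0.04, 0, 0, 0], [0, 0.2, 0.03, 0, 0, 0], [0, 0.2, 0.03, 0, 0, 0], [0, 0.2, 0.03, 0, 0, 0], [0, 0.2, 0.03, 0, 0, 0], [0, 0, 0, 0, 0, 0]]}}

```text
time: 6.62
tool_pos: [0.5888, 0.2329, 0.0446]
ee_rot: [2.739, 0.0, 1.773]
wrist_force: [-1.8, -0.1, 0.3]
width: 0.0002
finger_force: 0.3
```

```bash
python3 -c "
from feed import *
feed('pics/f3.png')"
```

```text
red 266 [439. 303.] top F [-0.1617  0.0073  0.0494] slope 0.51
blue 472 [368. 350.] top F [ 0.0435 -0.0228  0.0772] slope 0.32
yellow 484 [396. 360.] top F [0.0155 0.0307 0.0679] slope 0.33
violet 526 [378. 377.] top F [0.0734 0.0317 0.0868] slope 0.33
t 6.675 tool F [ 0.0081 -0.0239  0.0443] f [-0.   0.3  0.4] 0.00045720522116284755
```

{"api": "drive_tool", "payload": {"commands": [[-0.1, 0.1, 0.01, 0, 0, 0], [-0.05, 0.1, 0.01, 0, 0, 0], [0, 0, 0, 0, 0, 0], [0, 0, 0, 0, 0, 0]]}}

```text
time: 7.18
tool_pos: [0.5965, 0.2282, 0.0465]
ee_rot: [2.74, 0.001, 1.773]
wrist_force: [-2.1, -0.4, -0.2]
width: 0.0006
finger_force: 0.3
```

```bash
python3 -c "
from feed import *
feed('pics/f4.png')"
```

```text
red 331 [437. 302.] top F [-0.1604  0.0034  0.0492] slope 0.51
blue 477 [365. 350.] top F [ 0.0496 -0.0262  0.0792] slope 0.32
yellow 433 [413. 330.] top F [-0.0689  0.0092  0.0495] slope 0.54
violet 454 [395. 357.] top F [0.0112 0.0239 0.0667] slope 0.32
t 7.225 tool F [ 0.0152 -0.03    0.0464] f [-1.   0.3 -0.4] 0.00038966099139462536
```

{"api": "drive_tool", "payload": {"commands": [[0, 0, 0, 0, 0, 0], [0, 0, 0, 0, 0, 0], [0, 0, 0, 0, 0, 0], [0, 0, 0, 0, 0, 0], [0, 0, 0, 0, 0, 0]]}}

```text
time: 7.85
tool_pos: [0.5964, 0.2283, 0.0464]
ee_rot: [2.74, 0.001, 1.773]
wrist_force: [-0.8, -0.6, 1.0]
width: 0.0004
finger_force: 0.3
```

```bash
python3 -c "
from feed import *
feed('pics/f5.png')"
```

```text
red 324 [438. 302.] top F [-0.1619  0.0032  0.0491] slope 0.52
blue 479 [365. 350.] top F [ 0.0496 -0.0263  0.0792] slope 0.33
yellow 442 [422. 321.] top F [-0.0995  0.0075  0.0504] slope 0.57
violet 421 [404. 336.] top F [-0.0411  0.0046  0.0548] slope 0.62
t 7.9 tool F [ 0.0151 -0.03    0.0464] f [-0.8 -0.7 -0. ] 0.00043935261062519944
```

View pics/f5.png

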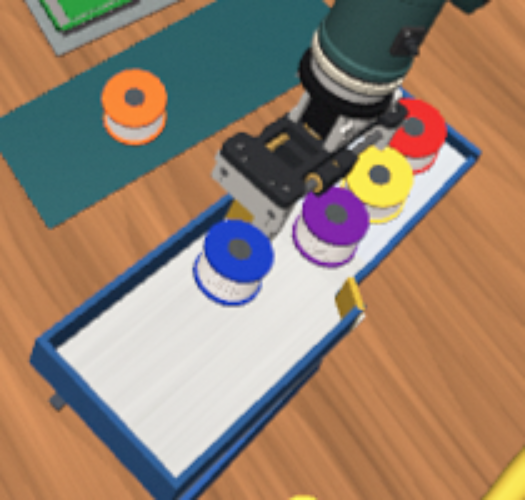

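f5: violet (335,220), yellow (378,177) and red (415,130) lie in a row in the tray, and the finger is still holding blue (238,250) back. I'll lift straight up, untilt, and turn to grip across the lane.

{"api": "drive_tool", "payload": {"commands": [[0, 0.35, -0.82, 0, 0, 0], [0, 0.35, -0.82, 0, 0, 0], [0, 0.35, -0.82, 0, 0, 0], [0, 0, -0.8, 1, 0, 0], [0, 0, -0.8, 1, 0, 0], [0, -0.5, 0, 1, 0, 0], [0, -0.5, 0, 1, 0, 0], [0, 0, 0, 0, 0, 1], [0, 0, 0, 0, 0, 1], [0, 0, 0, 0, 0, 1], [0, 0, 0, 0, 0, 1], [0, 0, 0, 0, 0, 1], [0, 0, 0, 0, 0, 1], [0, 0, 0, 0, 0, 1], [0, 0, 0, 0, 0, 1], [0, 0, 0, 0, 0, 1], [0, 0, 0, 0, 0, 1], [0, 0, 0, 0, 0, 1], [0, 0, 0, 0, 0, 1], [0, 0, 0, 0, 0, 1]], "gripper": 0.15}}

```text
time: 10.4
tool_pos: [0.5367, 0.2161, 0.2075]
ee_rot: [3.14, -0.002, 0.47]
wrist_force: [1.2, 0.4, 0.3]
width: 0.0802
finger_force: 0.0
```

```bash
cat > grid.py <<'E'
from h import *
# slot grid fit from floor patches, both views; layout: col along board v, row along board u
def slots():
    acc={}
    for n in("scene","side"):
        s=cam(n); W=cloud(s)
        for c in RNG:
            k=(cmask(s,c,110,50)>0)&(W[...,0]>.4)&(W[...,0]<.65)&(W[...,1]>-.47)&(W[...,1]<-.03)&(abs(W[...,2]-.010)<.0035)
            kk=cv2.morphologyEx(k.astype(np.uint8),cv2.MORPH_OPEN,np.ones((2,2)))
            nn,l,st,ce=cv2.connectedComponentsWithStats(kk)
            if nn<2: continue
            i=1+st[1:,4].argmax()
            if st[i,4]<150: continue
            v,u=np.nonzero(l==i); P=np.array([ray(s,a,b,.010)[:2] for a,b in zip(u,v)],np.float32)
            r=cv2.minAreaRect(P); acc.setdefault(c,{})[n]=(np.array(r[0]),np.array(r[1]))
    return acc
if __name__=="__main__":
    A=slots()
    ij={"orange":(0,0),"blue":(0,1),"yellow":(0,3),"green":(1,0),"red":(1,1),"violet":(1,3)}
    X=[];Y=[]
    for c,d in A.items():
        print(c,{n:(v[0].round(4).tolist(),v[1].round(3).tolist()) for n,v in d.items()})
        for v in d.values():
            i,j=ij[c]; X.append((.1*i-.05,-.1*j+.15)); Y.append(v[0])
    X=np.array(X);Y=np.array(Y); mx,my=X.mean(0),Y.mean(0); U,S,Vt=np.linalg.svd((X-mx).T@(Y-my)); R=(U@Vt).T
    t=my-R@mx; print("yaw",np.arctan2(R[1,0],R[0,0]),"t",t,"res",np.abs(Y-X@R.T-t).max())
    for c,(i,j) in ij.items(): print(c,(R@[.1*i-.05,-.1*j+.15]+t).round(4).tolist())
E
python3 - <<'E'
from feed import *
feed()
E
python3 grid.py
```

```text
red 333 [437. 302.] top F [-0.1506  0.0056  0.0653] slope 1.65
blue 445 [381. 343.] top F [ 0.0094 -0.0177  0.0661] slope 0.32
yellow 464 [422. 321.] top F [-0.1022  0.0069  0.0455] slope 0.01
violet 424 [404. 336.] top F [-0.0436  0.0052  0.0512] slope 0.23
t 10.45 tool F [-0.0457 -0.0299  0.2075] f [-0.3  0.9 -0.3] 0.08024870245148755
red {'scene': ([0.5735, -0.1938], [0.062, 0.061]), 'side': ([0.5745, -0.2007], [0.058, 0.06])}
orange {'scene': ([0.4808, -0.087], [0.063, 0.061]), 'side': ([0.4808, -0.0948], [0.056, 0.06])}
yellow {'scene': ([0.4597, -0.3863], [0.06, 0.061]), 'side': ([0.4604, -0.3944], [0.061, 0.061])}
green {'scene': ([0.5804, -0.0941], [0.062, 0.058]), 'side': ([0.5802, -0.1029], [0.054, 0.055])}
blue {'scene': ([0.4729, -0.1869], [0.062, 0.059]), 'side': ([0.4739, -0.1948], [0.057, 0.058])}
violet {'scene': ([0.5595, -0.3935], [0.061, 0.059]), 'side': ([0.5601, -0.4022], [0.059, 0.057])}
yaw -0.06909998361821865 t [ 0.52023829 -0.24424661] res 0.004857241805508533
orange [0.4807, -0.0912]
blue [0.4738, -0.1909]
yellow [0.46, -0.3904]
green [0.5805, -0.0981]
red [0.5736, -0.1978]
violet [0.5598, -0.3973]
```

Blue is now resting on violet on the slope. I'll start by picking red, finishing the turn and hovering over it with the wrist camera.

Run:
```python
from h import *
plan(F(-.160,.002,.14),Rt(YAW-np.pi/2))
```

```text
turn [ 0.01 -0.02  2.72] then shift [-2.85 -0.8   1.69]  shift-in-old [-2.54 -1.54  1.68]
```

{"api": "drive_tool", "payload": {"commands": [[0, 0, 0, 0, 0, 0.9], [0, 0, 0, 0, 0, 0.9], [0, 0, 0, 0, 0, 0.92], [-0.7, -0.2, 0.4, 0, 0, 0], [-0.7, -0.2, 0.4, 0, 0, 0], [-0.7, -0.2, 0.4, 0, 0, 0], [-0.75, -0.2, 0.49, 0, 0, 0], [0, 0, 0, 0, 0, 0], [0, 0, 0, 0, 0, 0]]}}

```text
time: 11.68
tool_pos: [0.4197, 0.2248, 0.1407]
ee_rot: [3.141, -0.004, 0.202]
wrist_force: [-0.2, -0.1, 0.6]
width: 0.0802
finger_force: 0.0
```

```bash
cat >> h.py <<'E'
def wr(c,zr,amin=100,save=None):
    "wrist view: top-face centre of reel of colour c with top height within zr (world)"
    s=cam("wrist"); W=cloud(s); k=((cmask(s,c,110,40)>0)&(W[...,2]>zr[0])&(W[...,2]<zr[1])).astype(np.uint8)
    if save: cv2.imwrite(save,s["image"])
    n,l,st,ce=cv2.connectedComponentsWithStats(k)
    for i in range(1,n):
        if st[i,4]<amin: continue
        q=W[l==i]; ctr,rad=cv2.minEnclosingCircle(q[:,:2].astype(np.float32))
        print("wrist",c,st[i].tolist(),"circ",np.round(ctr,4),round(rad,4),"F",toF([*ctr,0]).round(4)[:2],"z",np.median(q[:,2]).round(4))
E
python3 - <<'E'
from h import *
wr("red",(.038,.06),save="pics/w1.png"); wr("yellow",(.038,.07)); o=get_obs(); print(toF(o["tool_pos"]).round(4),o["ee_rot"])
E
```

```text
wrist red [299, 202, 80, 78, 4409] circ [0.4175 0.2167] 0.03 F [-0.1624 -0.0053] z 0.046
wrist red [0, 232, 18, 20, 144] circ [0.3686 0.4549] 0.0083 F [-0.1622  0.2379] z 0.0441
wrist yellow [281, 117, 85, 87, 5099] circ [0.4725 0.2386] 0.0298 F [-0.1042  0.0051] z 0.046
[-0.1582  0.0022  0.141 ] [ 3.14124735 -0.00439307  0.20123978]
```

View pics/w1.png

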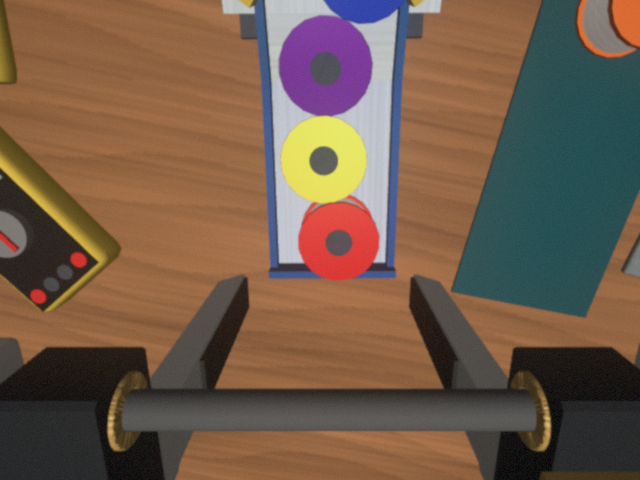

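Wrist view: the tray row is red (339,242), yellow (323,160), violet (325,68) and blue at the top. Red's circle radius is 30.0 mm, centred at world (0.4175, 0.2167). Gripping it now.

{"api": "drive_tool", "payload": {"commands": [[-0.1, 0.19, 0.6, 0, 0, 0], [0, 0, 0.8, 0, 0, 0], [0, 0, 0.8, 0, 0, 0], [0, 0, 0.5, 0, 0, 0], [0, 0, 0.27, 0, 0, 0], [0, 0, 0, 0, 0, 0]]}}

```text
time: 12.52
tool_pos: [0.4166, 0.2162, 0.0207]
ee_rot: [3.141, -0.001, 0.201]
wrist_force: [-0.4, -0.0, 0.2]
width: 0.0794
finger_force: 0.0
```

{"api": "drive_tool", "payload": {"commands": [[0, 0, 0, 0, 0, 0], [0, 0, 0, 0, 0, 0], [0, 0, 0, 0, 0, 0], [0, 0, 0, 0, 0, 0], [0, 0, -0.3, 0, 0, 0], [0, 0, -0.5, 0, 0, 0], [0, 0, -0.8, 0, 0, 0], [0, 0, -0.8, 0, 0, 0], [0, 0, -0.6, 0, 0, 0], [0, 0, 0, 0, 0, 0]], "gripper": 1}}

```text
time: 13.78
tool_pos: [0.4166, 0.2167, 0.1429]
ee_rot: [3.141, -0.005, 0.202]
wrist_force: [0.8, -0.8, -1.5]
width: 0.0592
finger_force: 30.0
```

Run:
```python
from h import *
plan([.5736,-.1978,.14],Rt(-.069-np.pi/2))
wr("red",(.1,.2)); wr("yellow",(.038,.07)); wr("violet",(.038,.09))
```

```text
turn [-0.01 -0.05  2.71] then shift [ 4.63 10.07  0.07]  shift-in-old [ 1.77 10.94  0.08]
wrist red [244, 226, 173, 146, 13767] circ [0.4176 0.2162] 0.0316 F [-0.1624 -0.0058] z 0.1671
wrist yellow [266, 148, 84, 83, 4691] circ [0.4455 0.2372] 0.0298 F [-0.1309  0.0092] z 0.046
wrist violet [268, 62, 88, 92, 5526] circ [0.4998 0.2443] 0.0293 F [-0.0762  0.0052] z 0.046
```

{"api": "drive_tool", "payload": {"commands": [[0, 0, 0, 0, 0, 0.9], [0, 0, 0, 0, 0, 0.9], [0, 0, 0, 0, 0, 0.9], [0.42, 0.915, 0, 0, 0, 0], [0.42, 0.915, 0, 0, 0, 0], [0.42, 0.915, 0, 0, 0, 0], [0.42, 0.915, 0, 0, 0, 0], [0.42, 0.915, 0, 0, 0, 0], [0.42, 0.915, 0, 0, 0, 0], [0.42, 0.915, 0, 0, 0, 0], [0.42, 0.915, 0, 0, 0, 0], [0.42, 0.915, 0, 0, 0, 0], [0.42, 0.915, 0, 0, 0, 0], [0.43, 0.92, 0, 0, 0, 0], [0, 0, 0, 0, 0, 0], [0, 0, 0, 0, 0, 0]]}}

```text
time: 15.92
tool_pos: [0.5721, -0.1974, 0.1393]
ee_rot: [-3.14, 0.002, -0.069]
wrist_force: [0.4, 0.4, -2.8]
width: 0.0598
finger_force: 3.0
```

Run:
```python
from h import *
o=get_obs(); print(o["tool_pos"],o["ee_rot"],o["width"])
s=cam("wrist"); W=cloud(s); cv2.imwrite("pics/w2.png",s["image"])
for c in RNG:
    k=((cmask(s,c,110,40)>0)&(abs(W[...,2]-.011)<.004)&(W[...,1]<0)).astype(np.uint8)
    n,l,st,ce=cv2.connectedComponentsWithStats(k)
    for i in range(1,n):
        if st[i,4]<300: continue
        v,u=np.nonzero(l==i); P=np.array([ray(s,a,b,.010)[:2] for a,b in zip(u,v)],np.float32); r=cv2.minAreaRect(P)
        print(c,st[i].tolist(),np.round(r[0],4),np.round(r[1],4),r[2], np.median(W[l==i],0).round(4))
```

```text
[ 0.57208598 -0.19743516  0.13930286] [-3.13989934e+00  2.05075567e-03 -6.87571921e-02] 0.05981862237112727
red [293, 185, 77, 54, 3303] [ 0.5821 -0.2002] [0.0604 0.0436] 86.03971099853516 [ 0.5868 -0.2014  0.0106]
orange [180, 301, 48, 62, 1620] [ 0.4904 -0.0715] [0.0348 0.071 ] 55.322784423828125 [ 0.494  -0.0766  0.0108]
yellow [522, 301, 78, 62, 3391] [ 0.4601 -0.3926] [0.0606 0.0603] 86.072509765625 [ 0.4676 -0.395   0.0105]
green [167, 186, 79, 71, 5153] [ 0.5808 -0.0997] [0.0591 0.0586] 86.0540771484375 [ 0.5821 -0.0999  0.0108]
violet [537, 186, 87, 71, 5235] [ 0.5601 -0.3995] [0.0598 0.0584] 86.06809997558594 [ 0.5614 -0.3993  0.0105]
```

View pics/w2.png

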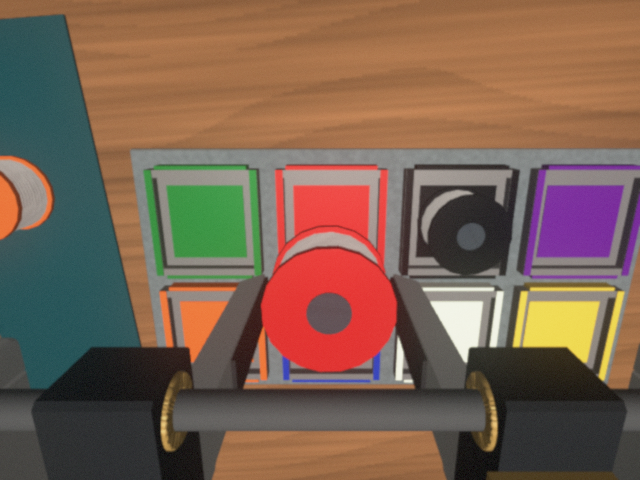

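w2: red is held above its slot, with the violet, yellow, green and orange slots visible around it. The grip reads only 3 N, so the slackening may be happening now. I'll wait two rows and check.

{"api": "drive_tool", "payload": {"commands": [[0.04, 0.06, 0, 0, 0, 0], [0, 0, 0, 0, 0, 0], [0, 0, 0, 0, 0, 0]]}}

```text
time: 16.35
tool_pos: [0.5746, -0.2003, 0.1415]
ee_rot: [3.141, -0.002, -0.068]
wrist_force: [0.5, -0.1, -1.3]
width: 0.0592
finger_force: 30.0
```

Run:
```python
from h import *
wr("red",(.1,.2)); o=get_obs(); print(o["tool_pos"],o["finger_force"],o["width"])
```

```text
wrist red [242, 225, 164, 147, 13575] circ [ 0.576 -0.201] 0.0314 F [-0.0913 -0.4464] z 0.1655
[ 0.5745694  -0.20038399  0.14145269] 29.99952256679535 0.059247699013663835
```

The grip is back to 30 N and the reel has not slipped. Lowering it.

{"api": "drive_tool", "payload": {"commands": [[-0.05, -0.02, 0.7, 0, 0, 0], [0, 0, 0.9, 0, 0, 0], [0, 0, 0.6, 0, 0, 0], [0, 0, 0.4, 0, 0, 0], [0, 0, 0.26, 0, 0, 0], [0, 0, 0, 0, 0, 0], [0, 0, 0, 0, 0, 0]]}}

```text
time: 17.27
tool_pos: [0.5735, -0.2001, 0.028]
ee_rot: [3.141, -0.003, -0.069]
wrist_force: [-0.1, 0.2, -1.8]
width: 0.0596
finger_force: 30.0
```

{"api": "drive_tool", "payload": {"commands": [[0, 0, 0, 0, 0, 0], [0, 0, 0, 0, 0, 0], [0, 0, 0, 0, 0, 0], [0, 0, -0.6, 0, 0, 0], [0, 0, -0.9, 0, 0, 0], [0, 0, -0.9, 0, 0, 0], [0, 0, -0.6, 0, 0, 0], [0, 0, 0, 0, 0, 0]], "gripper": 0.15}}

```text
time: 18.27
tool_pos: [0.5741, -0.2004, 0.1499]
ee_rot: [3.139, -0.007, -0.069]
wrist_force: [-0.6, 0.7, -0.2]
width: 0.0797
finger_force: 0.0
```

Run:
```python
from h import *
wr("red",(.04,.06)); wr("orange",(.035,.055)); 
from feed import *
feed(); plan(F(-.145,.006,.14),Rt(YAW-np.pi/2))
```

```text
wrist red [288, 197, 80, 77, 4351] circ [ 0.574  -0.2006] 0.0301 F [-0.0933 -0.4455] z 0.0501
wrist orange [0, 169, 27, 71, 1357] circ [0.6111 0.0391] 0.0266 F [-0.0086 -0.2182] z 0.0431
blue 422 [396. 332.] top F [-0.0378 -0.014   0.052 ] slope 0.27
yellow 446 [438. 309.] top F [-0.1517  0.0137  0.0455] slope 0.01
violet 458 [420. 325.] top F [-0.0915  0.01    0.0457] slope 0.0
t 18.425 tool F [-0.0951 -0.444   0.1451] f [-0.  -0.2 -0.7] 0.07994646924025393
 turn [-0.01  0.01 -2.72] then shift [ -1.25 -11.25   0.13]  shift-in-old [ -4.22 -10.5    0.14]
```

Red is in its slot. Next is yellow, and every reel is now past the throat.

{"api": "drive_tool", "payload": {"commands": [[-0.39, -0.955, 0, 0, 0, 0], [-0.39, -0.955, 0, 0, 0, 0], [-0.39, -0.955, 0, 0, 0, 0], [-0.39, -0.955, 0, 0, 0, 0], [-0.39, -0.955, 0, 0, 0, 0], [-0.39, -0.955, 0, 0, 0, 0], [-0.39, -0.955, 0, 0, 0, 0], [-0.39, -0.955, 0, 0, 0, 0], [-0.39, -0.955, 0, 0, 0, 0], [-0.39, -0.955, 0, 0, 0, 0], [-0.39, -0.955, 0.1, 0, 0, 0], [0, 0, 0, 0, 0, -0.9], [0, 0, 0, 0, 0, -0.9], [0, 0, 0, 0, 0, -0.9], [0, 0, 0, 0, 0, 0]]}}

```text
time: 20.3
tool_pos: [0.4293, 0.2309, 0.1406]
ee_rot: [3.14, 0.002, 0.2]
wrist_force: [-0.9, 0.9, 0.3]
width: 0.0796
finger_force: 0.0
```

```bash
cat >> h.py <<'E'
def goto_reel(c,z=.022,yaw=YAW-np.pi/2,zr=(.038,.07)):
    s=cam("wrist"); W=cloud(s); k=((cmask(s,c,110,40)>0)&(W[...,2]>zr[0])&(W[...,2]<zr[1])).astype(np.uint8)
    n,l,st,ce=cv2.connectedComponentsWithStats(k); i=1+st[1:,4].argmax(); q=W[l==i]; ctr,rad=cv2.minEnclosingCircle(q[:,:2].astype(np.float32))
    print(c,st[i].tolist(),np.round(ctr,4),round(rad,4),"F",toF([*ctr,0]).round(4)[:2],"z",np.median(q[:,2]).round(4),"sd",q[:,2].std().round(4))
    plan([*ctr,z],Rt(yaw))
E
python3 - <<'E'
from h import *
goto_reel("yellow"); wr("violet",(.038,.09)); wr("blue",(.035,.09))
E
```

```text
yellow [280, 203, 80, 78, 4387] [0.4231 0.2359] 0.0301 F [-0.153   0.0124] z 0.0461 sd 0.0007
 turn [ 0.01  0.01 -0.03] then shift [-0.13 -0.15  2.97]  shift-in-old [-0.13 -0.16  2.97]
wrist violet [282, 116, 85, 86, 5031] circ [0.4827 0.244 ] 0.0295 F [-0.093   0.0083] z 0.046
wrist blue [315, 24, 93, 100, 6414] circ [0.54   0.2315] 0.0297 F [-0.0395 -0.0155] z 0.0529
```

{"api": "drive_tool", "payload": {"commands": [[-0.13, -0.15, 0.6, 0, 0, 0], [0, 0, 0.8, 0, 0, 0], [0, 0, 0.8, 0, 0, 0], [0, 0, 0.5, 0, 0, 0], [0, 0, 0.27, 0, 0, 0], [0, 0, 0, 0, 0, 0]]}}

```text
time: 21.2
tool_pos: [0.4237, 0.2358, 0.023]
ee_rot: [3.141, 0.0, 0.201]
wrist_force: [1.6, -0.7, -0.5]
width: 0.0796
finger_force: 0.0
```

{"api": "drive_tool", "payload": {"commands": [[0, 0, 0, 0, 0, 0], [0, 0, 0, 0, 0, 0], [0, 0, 0, 0, 0, 0], [0, 0, 0, 0, 0, 0], [0, 0, -0.3, 0, 0, 0], [0, 0, -0.5, 0, 0, 0], [0, 0, -0.8, 0, 0, 0], [0, 0, -0.8, 0, 0, 0], [0, 0, -0.6, 0, 0, 0], [0, 0, 0, 0, 0, 0]], "gripper": 1}}

```text
time: 22.45
tool_pos: [0.425, 0.2365, 0.1457]
ee_rot: [-3.142, -0.006, 0.201]
wrist_force: [0.1, 1.0, -3.2]
width: 0.0594
finger_force: 30.0
```

Run:
```python
from h import *
wr("yellow",(.1,.2)); plan([.4601,-.3926,.14],Rt(-.069-np.pi/2))
```

```text
wrist yellow [256, 229, 156, 143, 12477] circ [0.4248 0.2355] 0.0316 F [-0.1514  0.0117] z 0.1671
 turn [ 0.   -0.02  2.7 ] then shift [ 1.98 15.62  0.1 ]  shift-in-old [-2.26 15.58  0.1 ]
```

{"api": "drive_tool", "payload": {"commands": [[0, 0, 0, 0, 0, 0.9], [0, 0, 0, 0, 0, 0.9], [0, 0, 0, 0, 0, 0.9], [0.124, 0.976, 0, 0, 0, 0], [0.124, 0.976, 0, 0, 0, 0], [0.124, 0.976, 0, 0, 0, 0], [0.124, 0.976, 0, 0, 0, 0], [0.124, 0.976, 0, 0, 0, 0], [0.124, 0.976, 0, 0, 0, 0], [0.124, 0.976, 0, 0, 0, 0], [0.124, 0.976, 0, 0, 0, 0], [0.124, 0.976, 0, 0, 0, 0], [0.124, 0.976, 0, 0, 0, 0], [0.124, 0.976, 0, 0, 0, 0], [0.124, 0.976, 0, 0, 0, 0], [0.124, 0.976, 0, 0, 0, 0], [0.124, 0.976, 0, 0, 0, 0], [0.124, 0.976, 0, 0, 0, 0], [0.124, 0.976, 0, 0, 0, 0]]}}

```text
time: 24.88
tool_pos: [0.4593, -0.3929, 0.141]
ee_rot: [-3.139, 0.002, -0.069]
wrist_force: [-0.3, 0.3, -2.7]
width: 0.0596
finger_force: 30.0
```

{"api": "drive_tool", "payload": {"commands": [[0, 0, 0, 0, 0, 0], [0, 0, 0, 0, 0, 0]]}}

```text
time: 25.12
tool_pos: [0.4595, -0.3914, 0.1417]
ee_rot: [-3.139, 0.001, -0.069]
wrist_force: [-0.6, -0.3, -2.4]
width: 0.0595
finger_force: 30.0
```

```bash
cat >> h.py <<'E'
SL={"orange":(.4808,-.0929),"blue":(.4739,-.1928),"yellow":(.4601,-.3926),"red":(.5736,-.1999),"violet":(.5601,-.3995)}
def place(c,z=.027):
    "shift so that the held reel's measured centre goes to its slot"
    s=cam("wrist"); W=cloud(s); k=((cmask(s,c,110,40)>0)&(W[...,2]>.1)).astype(np.uint8)
    n,l,st,ce=cv2.connectedComponentsWithStats(k); i=1+st[1:,4].argmax(); q=W[l==i]; ctr,rad=cv2.minEnclosingCircle(q[:,:2].astype(np.float32))
    o=get_obs(); print(c,np.round(ctr,4),round(rad,4),"ztop-tcp",(np.median(q[:,2])-o["tool_pos"][2]).round(4),"grip",o["finger_force"],o["width"])
    plan(o["tool_pos"]+np.array([SL[c][0]-ctr[0],SL[c][1]-ctr[1],z-o["tool_pos"][2]]),Rt(-.069-np.pi/2))
E
python3 -c "
from h import *
place('yellow')"
```

```text
yellow [ 0.4595 -0.3928] 0.0315 ztop-tcp 0.0207 grip 29.99954581260681 0.059616635494134686
 turn [-0.02  0.01  0.01] then shift [ 0.02 -0.01  2.88]  shift-in-old [0.02 0.   2.88]
```

{"api": "drive_tool", "payload": {"commands": [[0.02, 0, 0.7, 0, 0, 0], [0, 0, 0.9, 0, 0, 0], [0, 0, 0.6, 0, 0, 0], [0, 0, 0.4, 0, 0, 0], [0, 0, 0.24, 0, 0, 0], [0, 0, 0, 0, 0, 0], [0, 0, 0, 0, 0, 0]]}}

```text
time: 26.05
tool_pos: [0.4619, -0.3932, 0.0316]
ee_rot: [3.14, -0.003, -0.069]
wrist_force: [-0.6, 0.5, -3.3]
width: 0.0594
finger_force: 30.0
```

{"api": "drive_tool", "payload": {"commands": [[0, 0, 0, 0, 0, 0], [0, 0, 0, 0, 0, 0], [0, 0, 0, 0, 0, 0], [0, 0, -0.6, 0, 0, 0], [0, 0, -0.9, 0, 0, 0], [0, 0, -0.9, 0, 0, 0], [0, 0, -0.6, 0, 0, 0], [0, 0, 0, 0, 0, 0]], "gripper": 0.15}}

```text
time: 27.05
tool_pos: [0.4622, -0.3938, 0.1534]
ee_rot: [3.137, -0.006, -0.069]
wrist_force: [0.1, -0.0, -0.0]
width: 0.08
finger_force: 0.0
```

Run:
```python
from h import *
wr("yellow",(.04,.06))
from feed import *
feed(); plan(F(-.150,.01,.14),Rt(YAW-np.pi/2))
```

```text
wrist yellow [289, 198, 79, 76, 4207] circ [ 0.4604 -0.3937] 0.0301 F [-0.2435 -0.6118] z 0.0501
blue 426 [396. 332.] top F [-0.0378 -0.0139  0.052 ] slope 0.27
violet 455 [420. 325.] top F [-0.0914  0.01    0.0456] slope 0.0
t 27.15 tool F [-0.2428 -0.6106  0.1495] f [-0.3 -0.4 -0. ] 0.079602408475498
 turn [-0.   -0.01 -2.72] then shift [  2.32 -15.51   0.24]  shift-in-old [ -1.93 -15.57   0.24]
```

{"api": "drive_tool", "payload": {"commands": [[-0.03, -0.998, 0.01, 0, 0, 0], [-0.03, -0.998, 0.01, 0, 0, 0], [-0.03, -0.998, 0.01, 0, 0, 0], [-0.03, -0.998, 0.01, 0, 0, 0], [-0.03, -0.998, 0.01, 0, 0, 0], [-0.03, -0.998, 0.01, 0, 0, 0], [-0.03, -0.998, 0.01, 0, 0, 0], [-0.03, -0.998, 0.01, 0, 0, 0], [-0.03, -0.998, 0.01, 0, 0, 0], [-0.03, -0.998, 0.01, 0, 0, 0], [-0.03, -0.998, 0.01, 0, 0, 0], [-0.03, -0.998, 0.01, 0, 0, 0], [-0.03, -0.998, 0.01, 0, 0, 0], [-0.03, -0.998, 0.01, 0, 0, 0], [-0.03, -0.998, 0.01, 0, 0, 0], [-0.03, -0.998, 0.01, 0, 0, 0], [0, 0, 0, 0, 0, -0.9], [0, 0, 0, 0, 0, -0.9], [0, 0, 0, 0, 0, -0.92], [0, 0, 0, 0, 0, 0]]}}

```text
time: 29.65
tool_pos: [0.4846, 0.2456, 0.1416]
ee_rot: [3.14, 0.002, 0.202]
wrist_force: [1.2, -0.7, 0.4]
width: 0.0799
finger_force: 0.0
```

Run:
```python
from h import *
goto_reel("violet"); wr("blue",(.035,.09))
```

```text
violet [290, 199, 79, 77, 4264] [0.4832 0.2445] 0.0298 F [-0.0924  0.0087] z 0.046 sd 0.0007
 turn [ 0.01  0.02 -0.01] then shift [-0.05  0.02  3.  ]  shift-in-old [-0.04  0.02  3.  ]
wrist blue [212, 0, 22, 91, 790] circ [0.5922 0.3304] 0.0233 F [0.0316 0.0709] z 0.0686
wrist blue [453, 0, 24, 89, 777] circ [0.6212 0.1916] 0.0227 F [ 0.0321 -0.0709] z 0.0685
wrist blue [321, 123, 87, 83, 5004] circ [0.5398 0.2318] 0.0298 F [-0.0396 -0.0151] z 0.0528
```

{"api": "drive_tool", "payload": {"commands": [[-0.05, 0.02, 0.6, 0, 0, 0], [0, 0, 0.8, 0, 0, 0], [0, 0, 0.8, 0, 0, 0], [0, 0, 0.5, 0, 0, 0], [0, 0, 0.28, 0, 0, 0], [0, 0, 0, 0, 0, 0]]}}

```text
time: 30.5
tool_pos: [0.4835, 0.2444, 0.0237]
ee_rot: [3.141, 0.0, 0.203]
wrist_force: [-0.3, -0.4, 0.2]
width: 0.0797
finger_force: 0.0
```

{"api": "drive_tool", "payload": {"commands": [[0, 0, 0, 0, 0, 0], [0, 0, 0, 0, 0, 0], [0, 0, 0, 0, 0, 0], [0, 0, 0, 0, 0, 0], [0, 0, -0.3, 0, 0, 0], [0, 0, -0.5, 0, 0, 0], [0, 0, -0.8, 0, 0, 0], [0, 0, -0.8, 0, 0, 0], [0, 0, -0.6, 0, 0, 0], [0, 0, 0, 0, 0, 0]], "gripper": 1}}

```text
time: 31.75
tool_pos: [0.4851, 0.2452, 0.147]
ee_rot: [-3.142, -0.006, 0.203]
wrist_force: [1.1, -0.1, -2.2]
width: 0.0592
finger_force: 30.0
```

Run:
```python
from h import *
wr("violet",(.1,.2)); plan([.5601,-.3995,.14],Rt(-.069-np.pi/2)); wr("blue",(.035,.09))
```

```text
wrist violet [262, 229, 136, 142, 11903] circ [0.4832 0.2442] 0.0306 F [-0.0925  0.0085] z 0.1673
 turn [ 0.   -0.03  2.72] then shift [ 3.01 15.94  0.12]  shift-in-old [-1.39 16.16  0.13]
wrist blue [214, 0, 20, 90, 757] circ [0.5925 0.3303] 0.0233 F [0.0319 0.0707] z 0.069
wrist blue [450, 0, 24, 89, 761] circ [0.6212 0.192 ] 0.0231 F [ 0.0321 -0.0705] z 0.0682
wrist blue [321, 169, 82, 77, 4016] circ [0.5073 0.2252] 0.0298 F [-0.0727 -0.015 ] z 0.0468
```

{"api": "drive_tool", "payload": {"commands": [[0, 0, 0, 0, 0, 0.9], [0, 0, 0, 0, 0, 0.9], [0, 0, 0, 0, 0, 0.92], [0.188, 0.997, 0, 0, 0, 0], [0.188, 0.997, 0, 0, 0, 0], [0.188, 0.997, 0, 0, 0, 0], [0.188, 0.997, 0, 0, 0, 0], [0.188, 0.997, 0, 0, 0, 0], [0.188, 0.997, 0, 0, 0, 0], [0.188, 0.997, 0, 0, 0, 0], [0.188, 0.997, 0, 0, 0, 0], [0.188, 0.997, 0, 0, 0, 0], [0.188, 0.997, 0, 0, 0, 0], [0.188, 0.997, 0, 0, 0, 0], [0.188, 0.997, 0, 0, 0, 0], [0.188, 0.997, 0, 0, 0, 0], [0.188, 0.997, 0, 0, 0, 0], [0.188, 0.997, 0, 0, 0, 0], [0.188, 0.997, 0, 0, 0, 0]]}}

```text
time: 34.22
tool_pos: [0.5593, -0.4006, 0.1418]
ee_rot: [-3.139, 0.002, -0.069]
wrist_force: [0.7, -0.2, -1.8]
width: 0.059
finger_force: 30.0
```

{"api": "drive_tool", "payload": {"commands": [[0, 0, 0, 0, 0, 0], [0, 0, 0, 0, 0, 0]]}}

```text
time: 34.48
tool_pos: [0.5595, -0.3991, 0.1426]
ee_rot: [-3.139, 0.001, -0.069]
wrist_force: [-1.2, 0.4, -2.6]
width: 0.0596
finger_force: 30.0
```

```bash
python3 -c "
from h import *
place('violet',.029)"
```

```text
violet [ 0.5579 -0.3998] 0.0304 ztop-tcp 0.0196 grip 29.999598562717438 0.05932173581409569
 turn [-0.02  0.01  0.01] then shift [ 0.06 -0.01  2.86]  shift-in-old [ 0.06 -0.01  2.86]
```

{"api": "drive_tool", "payload": {"commands": [[0.06, 0, 0.7, 0, 0, 0], [0, 0, 0.9, 0, 0, 0], [0, 0, 0.6, 0, 0, 0], [0, 0, 0.4, 0, 0, 0], [0, 0, 0.25, 0, 0, 0], [0, 0, 0, 0, 0, 0], [0, 0, 0, 0, 0, 0]]}}

```text
time: 35.4
tool_pos: [0.5634, -0.4008, 0.0323]
ee_rot: [3.14, -0.003, -0.069]
wrist_force: [-0.6, -0.6, -2.1]
width: 0.0594
finger_force: 30.0
```

{"api": "drive_tool", "payload": {"commands": [[0, 0, 0, 0, 0, 0], [0, 0, 0, 0, 0, 0], [0, 0, 0, 0, 0, 0], [0, 0, -0.6, 0, 0, 0], [0, 0, -0.9, 0, 0, 0], [0, 0, -0.9, 0, 0, 0], [0, 0, -0.6, 0, 0, 0], [0, 0, 0, 0, 0, 0]], "gripper": 0.15}}

```text
time: 36.4
tool_pos: [0.5638, -0.4013, 0.1544]
ee_rot: [3.138, -0.007, -0.069]
wrist_force: [-0.4, 0.3, 0.8]
width: 0.08
finger_force: 0.0
```

Run:
```python
from h import *
wr("violet",(.04,.06))
from feed import *
feed(); plan(F(-.095,-.012,.14),Rt(YAW-np.pi/2))
```

```text
wrist violet [289, 199, 78, 75, 4095] circ [ 0.5613 -0.4012] 0.0301 F [-0.1461 -0.6394] z 0.0501
blue 458 [411. 319.] top F [-0.0874 -0.0139  0.0458] slope 0.0
t 36.5 tool F [-0.1449 -0.6386  0.15  ] f [ 0.   0.1 -0.1] 0.07961919756478787
 turn [-0.   -0.01 -2.72] then shift [  1.25 -15.66   0.25]  shift-in-old [ -3.   -15.42   0.25]
```

{"api": "drive_tool", "payload": {"commands": [[-0.18, -0.966, 0.01, 0, 0, 0], [-0.18, -0.966, 0.01, 0, 0, 0], [-0.18, -0.966, 0.01, 0, 0, 0], [-0.18, -0.966, 0.01, 0, 0, 0], [-0.18, -0.966, 0.01, 0, 0, 0], [-0.18, -0.966, 0.01, 0, 0, 0], [-0.18, -0.966, 0.01, 0, 0, 0], [-0.18, -0.966, 0.01, 0, 0, 0], [-0.18, -0.966, 0.01, 0, 0, 0], [-0.18, -0.966, 0.01, 0, 0, 0], [-0.18, -0.966, 0.01, 0, 0, 0], [-0.18, -0.966, 0.01, 0, 0, 0], [-0.18, -0.966, 0.01, 0, 0, 0], [-0.18, -0.966, 0.01, 0, 0, 0], [-0.18, -0.966, 0.01, 0, 0, 0], [-0.18, -0.966, 0.01, 0, 0, 0], [0, 0, 0, 0, 0, -0.9], [0, 0, 0, 0, 0, -0.9], [0, 0, 0, 0, 0, -0.92], [0, 0, 0, 0, 0, 0]]}}

```text
time: 39.0
tool_pos: [0.489, 0.2241, 0.142]
ee_rot: [3.14, 0.002, 0.202]
wrist_force: [0.1, -0.3, -0.0]
width: 0.08
finger_force: 0.0
```

Run:
```python
from h import *
goto_reel("blue",zr=(.04,.052))
```

```text
blue [292, 193, 81, 78, 4408] [0.4916 0.2219] 0.0299 F [-0.0888 -0.0151] z 0.046 sd 0.0007
 turn [ 0.01  0.02 -0.01] then shift [0.05 0.07 3.01]  shift-in-old [0.05 0.06 3.01]
```

{"api": "drive_tool", "payload": {"commands": [[0.05, 0.07, 0.6, 0, 0, 0], [0, 0, 0.8, 0, 0, 0], [0, 0, 0.8, 0, 0, 0], [0, 0, 0.5, 0, 0, 0], [0, 0, 0.29, 0, 0, 0], [0, 0, 0, 0, 0, 0]]}}

```text
time: 39.8
tool_pos: [0.492, 0.2217, 0.0235]
ee_rot: [3.141, 0.001, 0.203]
wrist_force: [-0.3, 0.8, 0.0]
width: 0.08
finger_force: 0.0
```

{"api": "drive_tool", "payload": {"commands": [[0, 0, 0, 0, 0, 0], [0, 0, 0, 0, 0, 0], [0, 0, 0, 0, 0, 0], [0, 0, 0, 0, 0, 0], [0, 0, -0.3, 0, 0, 0], [0, 0, -0.5, 0, 0, 0], [0, 0, -0.8, 0, 0, 0], [0, 0, -0.8, 0, 0, 0], [0, 0, -0.6, 0, 0, 0], [0, 0, 0, 0, 0, 0]], "gripper": 1}}

```text
time: 41.05
tool_pos: [0.4937, 0.2223, 0.1469]
ee_rot: [3.141, -0.006, 0.203]
wrist_force: [0.8, 0.3, -2.8]
width: 0.0589
finger_force: 30.0
```

Run:
```python
from h import *
wr("blue",(.1,.2)); plan([.4739,-.1928,.14],Rt(-.069-np.pi/2))
```

```text
wrist blue [262, 229, 135, 142, 11905] circ [0.4922 0.2215] 0.0304 F [-0.0883 -0.0156] z 0.1672
 turn [ 0.   -0.02  2.72] then shift [ 0.25 10.38  0.12]  shift-in-old [-2.55 10.06  0.12]
```

{"api": "drive_tool", "payload": {"commands": [[0, 0, 0, 0, 0, 0.9], [0, 0, 0, 0, 0, 0.9], [0, 0, 0, 0, 0, 0.92], [0.023, 0.944, 0, 0, 0, 0], [0.023, 0.944, 0, 0, 0, 0], [0.023, 0.944, 0, 0, 0, 0], [0.023, 0.944, 0, 0, 0, 0], [0.023, 0.944, 0, 0, 0, 0], [0.023, 0.944, 0, 0, 0, 0], [0.023, 0.944, 0, 0, 0, 0], [0.023, 0.944, 0, 0, 0, 0], [0.023, 0.944, 0, 0, 0, 0], [0.023, 0.944, 0, 0, 0, 0], [0.023, 0.944, 0, 0, 0, 0], [0, 0, 0, 0, 0, 0], [0, 0, 0, 0, 0, 0], [0, 0, 0, 0, 0, 0]]}}

```text
time: 43.22
tool_pos: [0.4739, -0.1918, 0.144]
ee_rot: [-3.141, -0.0, -0.067]
wrist_force: [0.6, 0.0, -2.7]
width: 0.0591
finger_force: 30.0
```

```bash
python3 -c "
from h import *
place('blue',.029)"
```

```text
blue [ 0.4725 -0.1924] 0.0304 ztop-tcp 0.02 grip 29.99950736761093 0.05925995577133851
 turn [-0.   -0.01  0.02] then shift [0.04 0.01 2.88]  shift-in-old [0.03 0.01 2.88]
```

{"api": "drive_tool", "payload": {"commands": [[0.04, 0.01, 0.7, 0, 0, 0], [0, 0, 0.9, 0, 0, 0], [0, 0, 0.6, 0, 0, 0], [0, 0, 0.4, 0, 0, 0], [0, 0, 0.26, 0, 0, 0], [0, 0, 0, 0, 0, 0], [0, 0, 0, 0, 0, 0]]}}

```text
time: 44.15
tool_pos: [0.4766, -0.1939, 0.0313]
ee_rot: [3.141, -0.003, -0.069]
wrist_force: [1.4, 0.4, -2.1]
width: 0.0594
finger_force: 30.0
```

{"api": "drive_tool", "payload": {"commands": [[0, 0, 0, 0, 0, 0], [0, 0, 0, 0, 0, 0], [0, 0, 0, 0, 0, 0], [0, 0, -0.6, 0, 0, 0], [0, 0, -0.9, 0, 0, 0], [0, 0, -0.9, 0, 0, 0], [0, 0, -0.6, 0, 0, 0], [0, 0, 0, 0, 0, 0]], "gripper": 0.1}}

```text
time: 45.15
tool_pos: [0.4772, -0.1943, 0.1529]
ee_rot: [3.139, -0.007, -0.069]
wrist_force: [0.1, -0.0, 0.3]
width: 0.0845
finger_force: 0.0
```

Run:
```python
from h import *
wr("blue",(.04,.06)); s=cam("scene"); W=cloud(s)
for m,st,ce in blobs(s,"orange",50):
    w=W[m]; 
    if .036<np.nanmedian(w[:,2])<.055 and np.nanmedian(w[:,1])<.2:
        q=w[w[:,2]>.039]; c,r=cv2.minEnclosingCircle(q[:,:2].astype(np.float32)); print(ce,st.tolist(),c,r,np.median(q[:,2])); plan([c[0],c[1],.14])
```

```text
wrist blue [289, 199, 79, 76, 4183] circ [ 0.4746 -0.1945] 0.0301 F [-0.1894 -0.4195] z 0.05
[354.70434783 279.2       ] [342, 267, 26, 30, 460] (0.5356801152229309, 0.06832747906446457) 0.031000154092907906 0.04263029438914411
 turn [0. 0. 0.] then shift [ 1.05 -6.63  0.24]  shift-in-old [ 1.05 -6.63  0.24]
```

Orange has been knocked aside and is now at about (0.536, 0.068). Moving to hover over it.

{"api": "drive_tool", "payload": {"commands": [[0.15, -0.947, 0.03, 0, 0, 0], [0.15, -0.947, 0.03, 0, 0, 0], [0.15, -0.947, 0.03, 0, 0, 0], [0.15, -0.947, 0.03, 0, 0, 0], [0.15, -0.947, 0.03, 0, 0, 0], [0.15, -0.947, 0.03, 0, 0, 0], [0.15, -0.947, 0.03, 0, 0, 0], [0, 0, 0, 0, 0, 0], [0, 0, 0, 0, 0, 0]]}}

```text
time: 46.38
tool_pos: [0.535, 0.0676, 0.1404]
ee_rot: [3.14, 0.001, -0.068]
wrist_force: [-0.4, 0.7, 0.1]
width: 0.0844
finger_force: 0.0
```

Run:
```python
from h import *
goto_reel("orange",z=.020,yaw=-.069-np.pi/2,zr=(.037,.05))
```

```text
orange [289, 195, 81, 78, 4440] [0.5356 0.0665] 0.0301 F [-0.077  -0.1762] z 0.043 sd 0.0007
 turn [ 0.01  0.01 -0.  ] then shift [0.01 0.02 3.02]  shift-in-old [0.01 0.01 3.02]
```

{"api": "drive_tool", "payload": {"commands": [[0.01, 0.02, 0.6, 0, 0, 0], [0, 0, 0.8, 0, 0, 0], [0, 0, 0.8, 0, 0, 0], [0, 0, 0.5, 0, 0, 0], [0, 0, 0.3, 0, 0, 0], [0, 0, 0, 0, 0, 0]]}}

```text
time: 47.18
tool_pos: [0.5357, 0.0665, 0.0211]
ee_rot: [3.141, 0.0, -0.07]
wrist_force: [0.2, -0.2, -0.1]
width: 0.0847
finger_force: 0.0
```

{"api": "drive_tool", "payload": {"commands": [[0, 0, 0, 0, 0, 0], [0, 0, 0, 0, 0, 0], [0, 0, 0, 0, 0, 0], [0, 0, 0, 0, 0, 0], [0, 0, -0.3, 0, 0, 0], [0, 0, -0.5, 0, 0, 0], [0, 0, -0.8, 0, 0, 0], [0, 0, -0.8, 0, 0, 0], [0, 0, -0.6, 0, 0, 0], [0, 0, 0, 0, 0, 0]], "gripper": 1}}

```text
time: 48.42
tool_pos: [0.5376, 0.0674, 0.1445]
ee_rot: [-3.141, -0.007, -0.068]
wrist_force: [-0.2, 0.6, -2.3]
width: 0.0597
finger_force: 30.0
```

Run:
```python
from h import *
wr("orange",(.1,.2)); plan([.4808,-.0929,.14],Rt(-.069-np.pi/2))
```

```text
wrist orange [247, 227, 163, 147, 12825] circ [0.5378 0.0668] 0.0319 F [-0.0748 -0.1764] z 0.1647
 turn [ 0.   -0.03  0.  ] then shift [-1.11  4.09  0.06]  shift-in-old [-1.11  4.09  0.06]
```

{"api": "drive_tool", "payload": {"commands": [[-0.22, 0.82, 0, 0, 0, 0], [-0.22, 0.82, 0, 0, 0, 0], [-0.22, 0.82, 0, 0, 0, 0], [-0.22, 0.82, 0, 0, 0, 0], [-0.22, 0.82, 0, 0, 0, 0], [0, 0, 0, 0, 0, 0], [0, 0, 0, 0, 0, 0], [0, 0, 0, 0, 0, 0]]}}

```text
time: 49.48
tool_pos: [0.481, -0.0923, 0.1412]
ee_rot: [-3.141, -0.0, -0.067]
wrist_force: [-0.3, -0.5, -1.0]
width: 0.0592
finger_force: 30.0
```

```bash
python3 -c "
from h import *
place('orange',.029)"
```

```text
orange [ 0.4809 -0.093 ] 0.0318 ztop-tcp 0.0201 grip 29.999603033065796 0.05963116707433304
 turn [-0.   -0.01  0.02] then shift [-0.   -0.    2.81]  shift-in-old [-0.   -0.    2.81]
```

{"api": "drive_tool", "payload": {"commands": [[0, 0, 0.7, 0, 0, 0], [0, 0, 0.9, 0, 0, 0], [0, 0, 0.6, 0, 0, 0], [0, 0, 0.4, 0, 0, 0], [0, 0, 0.2, 0, 0, 0], [0, 0, 0, 0, 0, 0], [0, 0, 0, 0, 0, 0]]}}

```text
time: 50.4
tool_pos: [0.4819, -0.0935, 0.0307]
ee_rot: [3.141, -0.003, -0.068]
wrist_force: [0.2, 0.2, -1.6]
width: 0.0595
finger_force: 30.0
```

{"api": "drive_tool", "payload": {"commands": [[0, 0, 0, 0, 0, 0], [0, 0, 0, 0, 0, 0], [0, 0, 0, 0, 0, 0], [0, 0, -0.6, 0, 0, 0], [0, 0, -0.9, 0, 0, 0], [0, 0, -0.9, 0, 0, 0], [0, 0, -0.6, 0, 0, 0], [-0.8, -0.9, -0.5, 0, 0, 0], [-0.8, -0.9, -0.5, 0, 0, 0], [-0.8, -0.9, -0.5, 0, 0, 0], [0, -0.9, -0.5, 0, 0, 0], [0, 0, 0, 0, 0, 0], [0, 0, 0, 0, 0, 0]], "gripper": 0.1}}

```text
time: 52.02
tool_pos: [0.3948, 0.0565, 0.2291]
ee_rot: [3.141, -0.001, -0.069]
wrist_force: [-0.5, -1.1, 0.4]
width: 0.0849
finger_force: 0.0
```

Run:
```python
from h import *
for n in("scene","side"):
    s=cam(n); W=cloud(s)
    for c in SL:
        k=((cmask(s,c,110,50)>0)&(W[...,2]>.043)&(W[...,2]<.056)&(W[...,1]<0)&(W[...,1]>-.5)&(W[...,0]>.4)&(W[...,0]<.65)).astype(np.uint8)
        m,l,st,ce=cv2.connectedComponentsWithStats(k)
        if m<2: print(n,c,"none"); continue
        i=1+st[1:,4].argmax(); q=W[l==i]; p=q.mean(0); A=np.c_[q[:,:2],np.ones(len(q))]; g=np.linalg.lstsq(A,q[:,2],rcond=None)[0]
        print(n,c,st[i,4],p.round(4),"off",(p[:2]-SL[c]).round(4),"tilt",np.hypot(g[0],g[1]).round(3))
    if n=="scene": cv2.imwrite("pics/end.png",s["image"])
```

```text
scene orange 318 [ 0.4808 -0.0916  0.0494] off [0.     0.0013] tilt 0.012
scene blue 275 [ 0.4751 -0.1916  0.0494] off [0.0012 0.0012] tilt 0.007
scene yellow 218 [ 0.4609 -0.3912  0.0492] off [0.0008 0.0014] tilt 0.021
scene red 295 [ 0.5743 -0.1979  0.0497] off [0.0007 0.002 ] tilt 0.016
scene violet 229 [ 0.5617 -0.3985  0.0493] off [0.0016 0.001 ] tilt 0.01
side orange 246 [ 0.4779 -0.0948  0.051 ] off [-0.0029 -0.0019] tilt 0.008
side blue 270 [ 0.4713 -0.196   0.0509] off [-0.0026 -0.0032] tilt 0.008
side yellow 399 [ 0.4582 -0.394   0.0508] off [-0.0019 -0.0014] tilt 0.004
side red 250 [ 0.5696 -0.2027  0.0508] off [-0.004  -0.0028] tilt 0.016
side violet 332 [ 0.558  -0.4017  0.0506] off [-0.0021 -0.0022] tilt 0.005
```

View pics/end.png

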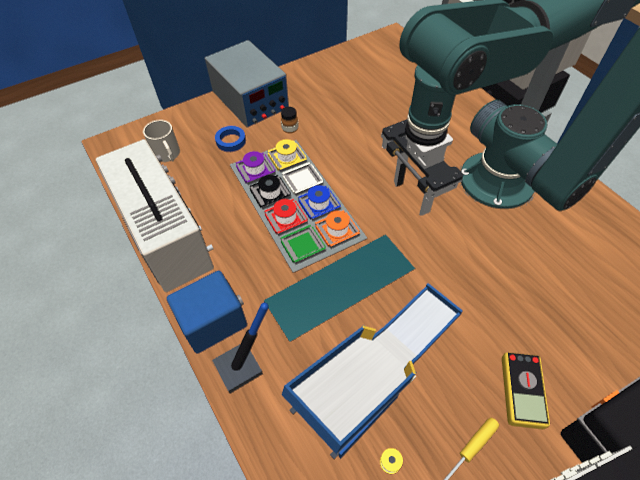

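In the final view, violet (253,163), yellow (286,150), red (285,212), blue (319,198) and orange (337,225) stand flat in their own slots. Feeder and mat are empty. No green or white reel is present, so I'm handing in.

```bash
python3 -c "
from bench import close_job
print(close_job())"
```

```text
the job is handed in; nothing more can be done
None
```

I cleared the feeder jam and stood the red, blue, yellow, violet and orange reels flat in their own slots, each within about 5 mm of centre in the last images, and handed the job in at about 52 s (no verdict was returned).

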